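# Gauge the drill guide on a goldsmith's bench

### The arm

A 6-joint arm with a two-finger parallel gripper is mounted at the origin on the work surface. World frame = base frame: x ahead of the robot, y to its left, z up, the work surface at z = 0. Lengths are in m, angles in rad, forces in N, time in s.
With the tool pointing down it reaches from about 0.25 to 0.725 m from the base axis. Payload 4 kg.
Tool frame: the origin (TCP) lies midway between the tips of the shut fingers; the grasp point (between the pads) lies bot.tcp_to_grasp behind it (bot.tcp_to_grasp is the distance from the TCP to the grasp point, in m); z points along the fingers, y is the line along which they close (so a half turn about z gives the same grasp; the last joint's range is limited). The gripper opens to 85 mm and grips with 20 to 120 N. Pads are 22 mm wide; open, the fingers measure 114 mm over their backs; the gripper's body (76 mm by 85 mm) begins 54 mm behind the grasp point. The pads swing forward as they close: fully open they stand 13 mm farther back than shut.
Start: joints at [1.235, 0.241, 0.005, 1.335, 0, 1.571], TCP at [0.165, 0.472, 0.231] pointing down, gripper open.
Joint ranges: [-2.72, 2.72], [-1.05, 1.87], [-1.09, 1.28], [-1.99, 2.15], [-1.42, 1.44], [-3.14, 3.14]. Speed limits (rad/s): [2.79, 2.79, 3.14, 3.14, 3.14, 3.14].

### API

Orientations are given as a unit quaternion [x, y, z, w].
In Python, from workcell import readout, camera, bot gives the robot as it stands. The module is installed in compiled form; this text tells all that it offers.
- The arm moves only by the tool jog_arm, never from a script. Its argument "motion" is a list of rows, each an object of numbers: "x", "y", "z": the shift along the tool's x, y, z in mm; "spin": the turn about the tool's z in degrees; "fingers": the closure, from -1 (fully open) to 1 (shut). A call has 1 to 8 rows; each row is the pose to reach, as a shift and turn from the pose commanded when the call began, along the tool's axes at that moment; what a row does not reach only later rows make up. A row lasts 1/8 s, in which the tool goes at most 62.5 mm and 10.7 degrees, less where a joint would pass 70% of its speed; a pose out of reach is approached as far as the arm can. A call with a gripper value outside its range is refused whole. The fingers move at their own pace and stop on an object; the grip force is fixed at half the most. Time passes only in rows, so rows that repeat a pose let the fingers close. It gives the time, the measured TCP pose, the force, the opening and the grip force at its end, in the units of the state.
- readout.get_obs(): the state, without advancing time (a new reading comes with each control period).
- camera(name): name is "side" or "top" or "wrist"; returns a dict with "pixels" (420x560x3 uint8, red, green, blue), "K" (3x3 intrinsics, pixels), "dist" ([k1, k2, p1, p2, k3] as OpenCV has them; the pictures are not rectified), "rvec" (rotation vector, rad) and "tvec" (3), from world to camera coordinates, as OpenCV has them. Camera axes: x right, y down, z forward; pixel columns grow to the right and rows downward; lengths in m; the calibration is good to about 2 mm. A picture is of the moment at which its call begins. There is no depth.
- bot.job_done(): hands the job in; it is judged then, once.
The state is a dict: "clock": time; "joint_pos": joint angles; "joint_vel": joint speeds; "tau": joint torques, N m; "eef_pos": TCP position; "tool_rot": TCP orientation; "ft_force": force on the tool from outside, world axes, zero at the start; "ft_torque": the same for the moment, N m; "grip_width": finger opening in m; "grasp_force": force on a finger pad.
Only numpy, scipy, OpenCV 4.12 (cv2) and the standard library are available. Lean on these libraries where they do the work, as an engineer would, in place of code of your own. Each camera call takes 0.05 s, during which the arm holds its last target. There are 200 camera calls.

### The job

First clear the two wooden offcuts off the drill guide's steel plate into the empty black scrap tray and let go of them there. Then pick up the gauge rod, slide it tip first into the slanted guide tube until its collar stops against the mouth, and draw it right out again. Finish while holding it: rod level and still, its tip over the white card about 5 cm up, gripped by the robot and resting on nothing; leave the jar, the punch block and the doming block where they are.

Things in the scene. Friction and masses are not known exactly. Their poses are not given: they have to be found in the camera images.
- offcut1_mid (a point): dark wooden offcut lying on the steel plate, stepped block: 36 (own x) x 24 (own y) x 16 mm with a second step 24 x 24 x 11 mm on top towards its -x end, 27 mm high in all, 25 g; the point is 13 mm above its underside, on its middle; z up. The parallel faces 24 mm apart (across own y) are the ones to grip.
- offcut2_mid (a point): second dark wooden offcut, the same as the first, on the other side of the plate; same point and axes
- tray: empty black open plastic scrap tray, fixed, outside 160 (own x) x 130 (own y) x 28 mm high, walls and floor about 4 mm; origin: centre of its underside, on the bench; z up. It lies to one side of the drill guide, left or right.
- jig: drill guide, fixed: steel plate 205 (own x) x 170 (own y) x 8 mm on the bench, carrying two dark cheeks (to 53 mm high) that hold the slanted brass guide tube. Origin: on the bench, directly under the centre of the tube's mouth; z up; own x points horizontally the way the mouth looks. The plate reaches from x = -85 to +120 mm. The offcuts lie on it at about x = 70 to 95 mm, y = plus or minus 45 to 60 mm.
- guide: the guide tube, fixed to the drill guide: brass tube 24 mm outside, round bore 12 mm, 75 mm deep and open at both ends. Origin: centre of its mouth, 78 mm above the bench. Own z is the tube's axis, pointing OUT of the mouth, away from the robot and 35 degrees above level; the rod goes in along -z.
- rest: aluminium rest for the gauge rod, fixed: base 8 mm thick, 140 x 60 mm, with two notched posts 44 mm wide that hold the rod level, one under the handle's tail (x = -45 to -35 mm), one under the probe (x = 56 to 68 mm); the posts reach 50 and 52 mm high and the rod lifts straight up out of the notches. Origin: on the bench under the handle's middle; own x is the direction in which the rod's tip points; z up. It lies on the other side of the drill guide from the tray.
- gauge_grip (a point): gauge rod (80 g, stiff): middle of its square wooden handle, on the rod's axis, 48 mm above the bench at the start. Handle 90 mm long, 16 x 16 mm (grip it from above across own y; 34 mm clear on each side along the rod to the nearer post or collar). Own x runs along the rod to the tip; own z is up at the start. Then come a brass collar 24 mm across and 6 mm thick (45 to 51 mm from this point) and a steel probe 8 mm across and 60 mm long with a tapered tip (51 to 111 mm).
- gauge_collar (a point): gauge rod: centre of the collar's front face (towards the tip), 51 mm from the handle's middle, 60 mm behind the tip; same axes. With the rod home it lies at the mouth of the tube.
- gauge_tip (a point): gauge rod: end of the probe, on its axis, 111 mm from the handle's middle; same axes (x along the rod, outwards)
- card: white reading card lying fixed on the bench beyond the drill guide, 70 (own x) x 100 (own y) x 1.5 mm; origin: centre of its underside; z up
- jar: bystander: amber screw jar, 52 mm across, 60 mm high; origin: centre of its underside
- punches: bystander: wooden block 50 x 170 x 40 mm with six upright steel ball punches, up to 115 mm high; origin: centre of its underside
- doming: bystander: steel doming block, 50 mm cube; origin: centre of its underside

How it is judged:
By the outcome, as a careful person would: the job done as asked, in the order asked, and still so for the second after the job is handed in, while the arm keeps its last pose, push and grip.
It also fails if it takes over 72 s, if anything falls off the work surface, if the arm or the gripper's body presses on something with over 40 N, if the wrist force passes 120 N, or if a joint passes its speed limit or range.

## Working session

There is one attempt and no reset: what is moved stays moved. The work goes in short steps, Python scripts to look and compute and a tool call to move; the robot and the scene stay as the last step left them, time stands still between calls to the robot, and variables do not carry over. Pictures are saved under pics/ and viewed, at most 10 in all, crops included, and the job is handed in when it is done.

Besides the shell and the picture viewer there is one more tool, called after "Request:" in YAML: its name, and indented under it one key for each argument. jog_arm: Moves the arm, as the interface text tells. Its arguments: {"type":"object","properties":{"motion":{"type":"array"}},"required":["motion"]}

```bash
mkdir -p pics; ls; python3 - <<'E'
from workcell import readout,camera,bot
import cv2,numpy as np,pickle
print(readout.get_obs(), bot.tcp_to_grasp)
d={n:camera(n) for n in("side","top","wrist")}
pickle.dump(d,open('c0.pkl','wb'))
for n in d:
    cv2.imwrite(f'pics/{n}0.png',cv2.cvtColor(d[n]["pixels"],cv2.COLOR_RGB2BGR))
    R=cv2.Rodrigues(d[n]["rvec"])[0]; print(n,-R.T@d[n]["tvec"].ravel(),d[n]["K"].ravel(),R.ravel().round(3),d[n]["dist"])
E
```

```text
pics
{'clock': 0.0, 'joint_pos': array([1.23499960e+00, 2.41396901e-01, 3.73297927e-03, 1.33518874e+00,
       3.95506025e-05, 1.57076650e+00]), 'joint_vel': array([-0.00207775, -0.00131264, -0.00074191, -0.00055586,  0.00165921,
        0.00140045]), 'tau': array([-1.68805159e-04, -3.72322154e+01,  2.52406776e+01,  1.68257835e-02,
        1.26065161e-04, -7.00336898e-06]), 'eef_pos': array([0.16454398, 0.47148938, 0.23042432]), 'tool_rot': array([ 1.67095865e-01,  9.85940117e-01, -1.01040251e-03, -1.91330085e-04]), 'ft_force': array([-0.19297065, -0.0224331 ,  0.46332468]), 'ft_torque': array([-0.01450951,  0.00665604,  0.00687743]), 'grasp_force': 0.0, 'grip_width': 0.08563857149332821} 0.0187
side [ 0.31979845 -0.86722805  0.80125607] [485.04375209   0.         278.4193655    0.         485.04375209
 206.73793321   0.           0.           1.        ] [ 0.967 -0.256  0.007 -0.156 -0.611 -0.776  0.203  0.749 -0.63 ] [-0.04159551  0.          0.          0.          0.        ]
top [ 0.36003246 -0.00694132  1.13873477] [477.61841882   0.         282.75136758   0.         477.61841882
 203.95398926   0.           0.           1.        ] [ 0.005 -1.    -0.011 -0.982 -0.003 -0.187  0.187  0.012 -0.982] [-0.10759311  0.          0.          0.          0.        ]
wrist [0.08866924 0.49912959 0.37265749] [327.66621319   0.         282.07197236   0.         327.66621319
 207.64364941   0.           0.           1.        ] [ 0.329  0.944 -0.001  0.897 -0.312  0.313  0.296 -0.104 -0.95 ] [-0.0421436  0.         0.         0.         0.       ]
```

View pics/top0.png

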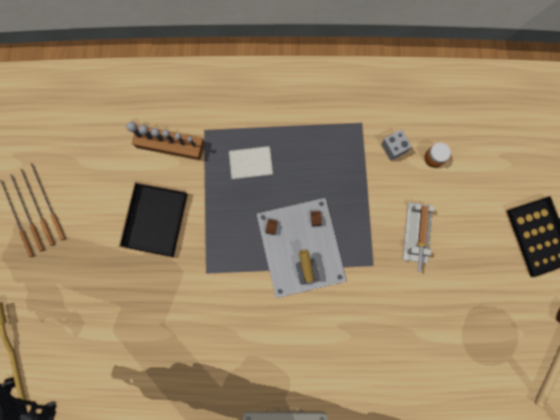

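View pics/side0.png

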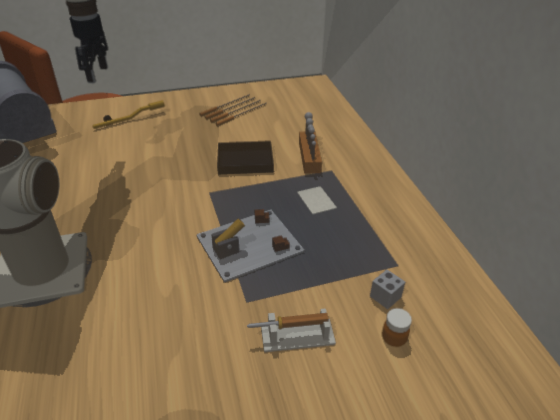

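The pictures show:
- **Top view:** the tray is at about (155,220). The jig has its tube at (305,265) and offcuts at (272,227) and (316,218). The card is at (250,163), the rod on its rest at (424,222) with its tip at (421,270), and the jar, doming block and punches lie outside.
- **Side view:** this agrees. The tip points towards the robot.

Moves offer no tilt, so I'll test in free air what the arm does when the pose is out of reach.

Request:
jog_arm:
  motion:
    - {"y": 60,"fingers": -1}
    - {"y": 120,"fingers": -1}
    - {"y": 180,"fingers": -1}
    - {"y": 240,"fingers": -1}
    - {"y": 300,"fingers": -1}
    - {"y": 300,"fingers": -1}

```text
validation failed for argument at $.mo...
```

Request:
jog_arm:
  motion:
    - {"y": 0,"fingers": -1}

```text
validation failed for argument at $.mo...
```

```bash
cat > h.py <<'E'
import cv2,numpy as np,pickle
from scipy.optimize import least_squares
from scipy.spatial.transform import Rotation as Ro
def ray(c,uv):
    n=cv2.undistortPoints(np.array(uv,float).reshape(-1,1,2),c["K"],np.array(c["dist"])).reshape(-1,2)
    R=cv2.Rodrigues(c["rvec"])[0]; o=-R.T@np.ravel(c["tvec"])
    return o,np.c_[n,np.ones(len(n))]@R
def atz(c,uv,z):
    o,d=ray(c,uv); return (o+d*((z-o[2])/d[:,2])[:,None])
def proj(c,P): return cv2.projectPoints(np.array(P,float).reshape(-1,1,3),np.array(c["rvec"],float),np.array(c["tvec"],float),c["K"],np.array(c["dist"]))[0].reshape(-1,2)
E
python3 - <<'E'
from h import *
d=pickle.load(open('c0.pkl','rb'))
im=d['top']['pixels'][110:310,110:450]
cv2.imwrite('pics/topcrop.png',cv2.cvtColor(cv2.resize(im,(800,471),interpolation=cv2.INTER_CUBIC),cv2.COLOR_RGB2BGR))
E
```

```text
(no output)
```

View pics/topcrop.png

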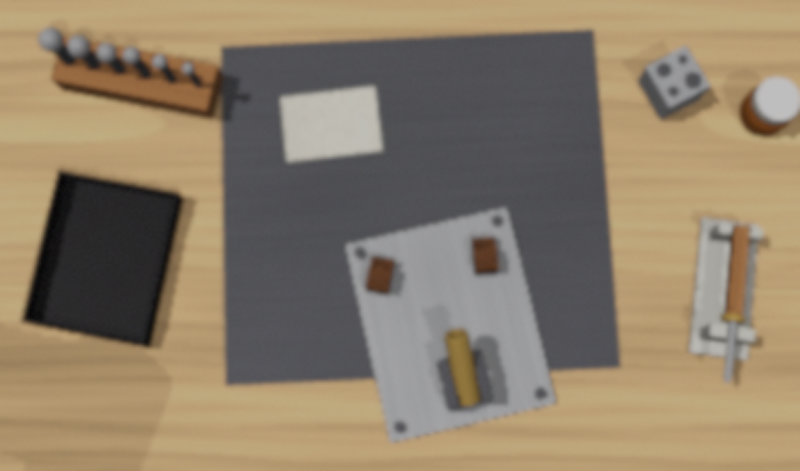

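The crop shows the plate corners at about (346,244), (508,208), (555,402) and (392,440), with the tube running from (457,333) to (468,405). The tray spans (62,172), (182,194), (150,346) and (24,320). The move was refused, so I'll give every key in each row.

Request:
jog_arm:
  motion:
    - {"x": 0,"y": 60,"z": 0,"spin": 0,"fingers": -1}
    - {"x": 0,"y": 120,"z": 0,"spin": 0,"fingers": -1}
    - {"x": 0,"y": 180,"z": 0,"spin": 0,"fingers": -1}
    - {"x": 0,"y": 240,"z": 0,"spin": 0,"fingers": -1}
    - {"x": 0,"y": 300,"z": 0,"spin": 0,"fingers": -1}
    - {"x": 0,"y": 300,"z": 0,"spin": 0,"fingers": -1}

```text
clock: 0.9
eef_pos: [0.2603, 0.7458, 0.2216]
tool_rot: [0.167, 0.986, 0.003, 0.001]
ft_force: [17.7, 50.7, 21.4]
grip_width: 0.0849
grasp_force: 0.0
```

Request:
jog_arm:
  motion:
    - {"x": 0,"y": 0,"z": 0,"spin": 0,"fingers": -1}

```text
clock: 1.02
eef_pos: [0.2597, 0.7442, 0.2187]
tool_rot: [0.167, 0.986, 0.0, 0.0]
ft_force: [-0.4, -0.2, -0.5]
grip_width: 0.0853
grasp_force: 0.0
```

The arm keeps its orientation and stops short, so it can't tilt by itself. I'll therefore pivot the rod in the grip by catching its tip in the tube's mouth, and level it again afterwards in the rest. Next I'll locate the items.

```bash
cat > m1.py <<'E'
from h import *
d=pickle.load(open('c0.pkl','rb')); T=d['top']
s=340/800
def P(pts,z): return atz(T,np.array(pts)*s+[110,110],z)[:,:2]
def rect(pts,loc,z):
    # pts: pixel corners; loc: local coords
    W=P(pts,z); loc=np.array(loc,float)
    f=lambda p:(W-(loc@np.array([[np.cos(p[2]),np.sin(p[2])],[-np.sin(p[2]),np.cos(p[2])]])+p[:2])).ravel()
    best=min((least_squares(f,[*W.mean(0),a]) for a in np.arange(-3,3.2,.5)),key=lambda r:r.cost)
    return best.x.round(4),f(best.x).round(4)
# order: far-left, far-right, near-right, near-left  (far=+x, left=+y)
print('jig',*rect([(346,244),(508,208),(555,402),(392,440)],[(.120,.085),(.120,-.085),(-.085,-.085),(-.085,.085)],.008))
print('tray',*rect([(62,172),(182,194),(150,346),(24,320)],[(.080,.065),(.080,-.065),(-.080,-.065),(-.080,.065)],.028))
print('card',*rect([(280,97),(376,86),(383,152),(286,162)],[(.035,.05),(.035,-.05),(-.035,-.05),(-.035,.05)],.0015))
print('rod tail,tip',P([(741,228),(729,380)],.048))
print('off1 top corners',P([(371,257),(395,260),(390,293),(367,289)],.022))
print('off2',P([(472,238),(496,238),(498,272),(474,273)],.022))
print('tube',P([(457,331)],.083),P([(469,405)],.040))
E
python3 m1.py
```

```text
jig [ 0.4548 -0.0418 -6.0531] [-0.0008  0.0001 -0.0017 -0.0002  0.0008  0.0017  0.0017 -0.0016]
tray [ 0.5336  0.3122 -0.1814] [-0.002  -0.0003 -0.0016  0.0013  0.0012 -0.0016  0.0024  0.0007]
card [0.6801 0.0864 0.1132] [ 0.0005  0.0011  0.0013 -0.0009 -0.0011 -0.001  -0.0007  0.0008]
rod tail,tip [[ 0.56165673 -0.32601374]
 [ 0.41172474 -0.30724406]]
off1 top corners [[0.53581632 0.04212265]
 [0.53284232 0.0179507 ]
 [0.49943885 0.02272982]
 [0.50338178 0.04579047]]
off2 [[ 0.55551128 -0.05956027]
 [ 0.55557581 -0.08377164]
 [ 0.52096129 -0.08544841]
 [ 0.51988759 -0.06136381]]
tube [[ 0.45608125 -0.04211682]] [[ 0.38826452 -0.05499765]]
```

```bash
cat > go.py <<'E'
# python3 go.py x y z yaw : shift (mm) and spin (deg) from now to the TCP target; yaw = world angle of tool y, deg (mod 180)
import sys
from h import *
from workcell import readout
o=readout.get_obs(); t=np.array(sys.argv[1:5],float)
R=Ro.from_quat(o["tool_rot"]).as_matrix(); a=np.degrees(np.arctan2(R[1,1],R[0,1]))
sp=-((t[3]-a+90)%180-90)
print('tcp',o["eef_pos"].round(4),'yaw',a.round(2),'shift',(R.T@(t[:3]-o["eef_pos"])*1000).round(1),'spin',round(sp,1),'clock',o['clock'],'w',o['grip_width'],'q6',o['joint_pos'][5].round(2),'F',o['ft_force'].round(1))
E
python3 go.py 0.518 0.032 0.15 83
```

```text
tcp [0.2597 0.7442 0.2187] yaw 70.76 shift [-478.5 -587.3   68.6] spin -12.2 clock 1.025 w 0.08533931783531441 q6 1.57 F [-0.4 -0.2 -0.5]
```

Request:
jog_arm:
  motion:
    - {"x": -19,"y": -23,"z": 0,"spin": -2,"fingers": -1}
    - {"x": -54,"y": -66,"z": 0,"spin": -4,"fingers": -1}
    - {"x": -88,"y": -109,"z": 0,"spin": -6,"fingers": -1}
    - {"x": -123,"y": -151,"z": 0,"spin": -8,"fingers": -1}
    - {"x": -158,"y": -194,"z": 0,"spin": -10,"fingers": -1}
    - {"x": -193,"y": -237,"z": 0,"spin": -12,"fingers": -1}
    - {"x": -228,"y": -279,"z": 0,"spin": -12.2,"fingers": -1}
    - {"x": -262,"y": -322,"z": 0,"spin": -12.2,"fingers": -1}

```text
clock: 2.02
eef_pos: [0.4028, 0.3542, 0.225]
tool_rot: [0.061, 0.998, 0.008, 0.004]
ft_force: [1.0, -0.5, 0.3]
grip_width: 0.0855
grasp_force: 0.0
```

```bash
python3 go.py 0.518 0.032 0.15 83
```

```text
tcp [0.4028 0.3542 0.225 ] yaw 82.97 shift [-153.3 -306.8   71.1] spin -0.0 clock 2.025 w 0.08552899921710501 q6 0.84 F [ 1.  -0.5  0.3]
```

Request:
jog_arm:
  motion:
    - {"x": -25,"y": -50,"z": 5,"spin": 0,"fingers": -1}
    - {"x": -50,"y": -100,"z": 15,"spin": 0,"fingers": -1}
    - {"x": -75,"y": -150,"z": 30,"spin": 0,"fingers": -1}
    - {"x": -100,"y": -200,"z": 45,"spin": 0,"fingers": -1}
    - {"x": -125,"y": -250,"z": 60,"spin": 0,"fingers": -1}
    - {"x": -142,"y": -285,"z": 66,"spin": 0,"fingers": -1}
    - {"x": -153,"y": -307,"z": 71,"spin": 0,"fingers": -1}
    - {"x": -153,"y": -307,"z": 71,"spin": 0,"fingers": -1}

```text
clock: 3.02
eef_pos: [0.5173, 0.0309, 0.1499]
tool_rot: [0.063, 0.998, 0.006, 0.004]
ft_force: [-0.2, 1.2, 0.2]
grip_width: 0.0857
grasp_force: 0.0
```

```bash
python3 go.py 0.518 0.032 0.15 83; python3 - <<'E'
from h import *
from workcell import camera
c=camera('wrist'); pickle.dump(c,open('w1.pkl','wb'))
im=cv2.cvtColor(c['pixels'],cv2.COLOR_RGB2BGR)
cv2.imwrite('pics/w1.png',cv2.resize(im,(800,600)))
E
```

```text
tcp [0.5173 0.0309 0.1499] yaw 82.77 shift [-0.5  1.2 -0.1] spin -0.2 clock 3.025 w 0.08568349035207345 q6 0.18 F [-0.2  1.2  0.2]
```

View pics/w1.png

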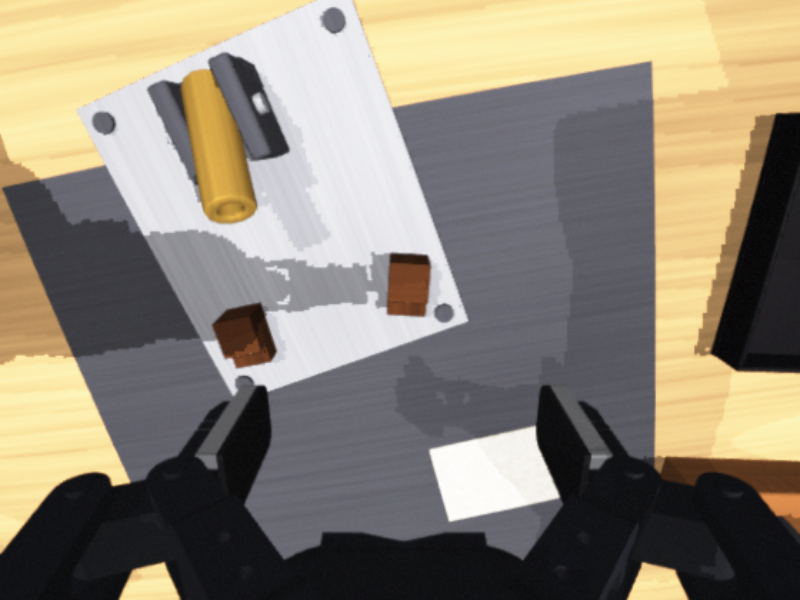

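The picture shows offcut 1 with its top face at (390,262), (430,263), (428,304) and (387,303). Offcut 2's top face is at (214,320), (260,305), (269,333) and (223,346), and the tube mouth is centred near (232,208).

```bash
python3 - <<'E'
from h import *
c=pickle.load(open('w1.pkl','rb')); k=560/800
A=lambda pts,z:atz(c,np.array(pts)*k,z)[:,:2]
for n,p in(('off1',[(390,262),(430,263),(428,304),(387,303)]),('off2',[(214,320),(260,305),(269,333),(223,346)])):
    w=A(p,.035); print(n,w.round(4).tolist(),w.mean(0), 'side lens',np.linalg.norm(np.diff(w,axis=0),axis=1).round(4), [np.degrees(np.arctan2(*(b-a)[::-1])).round(1) for a,b in((w[0],w[3]),(w[1],w[2]),(w[0],w[1]),(w[3],w[2]))])
print('low front',A([(427,316),(390,314),(275,358),(237,366)],.008).round(4))
print('mouth',A([(232,208)],.078)); print('plate',A([(78,108),(467,320)],.008))
E
```

```text
off1 [[0.5013, 0.028], [0.5048, 0.0503], [0.5291, 0.0465], [0.5254, 0.023]] [0.51518823 0.03694157] side lens [0.0226 0.0246 0.0239] [np.float64(-11.8), np.float64(-8.9), np.float64(81.1), np.float64(81.1)]
off2 [[0.5228, -0.0796], [0.5171, -0.0505], [0.5351, -0.0491], [0.5398, -0.0785]] [ 0.52868341 -0.0644465 ] side lens [0.0297 0.018  0.0298] [np.float64(3.7), np.float64(4.4), np.float64(101.0), np.float64(99.2)]
low front [[ 0.547   0.0456]
 [ 0.5426  0.022 ]
 [ 0.5638 -0.0585]
 [ 0.5663 -0.0853]]
mouth [[ 0.45612341 -0.03765641]]
plate [[ 0.39465301 -0.13837603]
 [ 0.55323512  0.07123759]]
```

```bash
python3 go.py 0.5205 0.0355 0.012 80.5
```

```text
tcp [0.517 0.032 0.15 ] yaw 82.86 shift [ -2.2   2.2 138. ] spin 2.4 clock 3.075 w 0.08504655269997273 q6 0.18 F [ 0.3  0.3 -0.2]
```

Request:
jog_arm:
  motion:
    - {"x": -2,"y": 2,"z": 30,"spin": 2,"fingers": -1}
    - {"x": -2,"y": 2,"z": 70,"spin": 2.4,"fingers": -1}
    - {"x": -2,"y": 2,"z": 105,"spin": 2.4,"fingers": -1}
    - {"x": -2,"y": 2,"z": 127,"spin": 2.4,"fingers": -1}
    - {"x": -2,"y": 2,"z": 138,"spin": 2.4,"fingers": -1}
    - {"x": -2,"y": 2,"z": 138,"spin": 2.4,"fingers": 1}
    - {"x": -2,"y": 2,"z": 138,"spin": 2.4,"fingers": 1}
    - {"x": -2,"y": 2,"z": 138,"spin": 2.4,"fingers": 1}

```text
clock: 4.08
eef_pos: [0.5197, 0.0358, 0.0114]
tool_rot: [0.082, 0.997, 0.006, 0.003]
ft_force: [-0.7, -0.3, -0.0]
grip_width: 0.0323
grasp_force: 0.0
```

Request:
jog_arm:
  motion:
    - {"x": 0,"y": 0,"z": 0,"spin": 0,"fingers": 1}
    - {"x": 0,"y": 0,"z": 0,"spin": 0,"fingers": 1}

```text
clock: 4.32
eef_pos: [0.5198, 0.0357, 0.0114]
tool_rot: [0.082, 0.997, 0.006, 0.003]
ft_force: [0.0, 0.0, 6.0]
grip_width: 0.0229
grasp_force: 59.5
```

Request:
jog_arm:
  motion:
    - {"x": 0,"y": 0,"z": -20,"spin": 0,"fingers": 1}
    - {"x": 0,"y": 10,"z": -55,"spin": 0,"fingers": 1}
    - {"x": 0,"y": 45,"z": -75,"spin": 0,"fingers": 1}
    - {"x": -1,"y": 95,"z": -80,"spin": 0,"fingers": 1}
    - {"x": -1,"y": 150,"z": -80,"spin": 0,"fingers": 1}
    - {"x": -2,"y": 205,"z": -80,"spin": 1,"fingers": 1}
    - {"x": -3,"y": 250,"z": -80,"spin": 1,"fingers": 1}
    - {"x": -3,"y": 275,"z": -80,"spin": 1,"fingers": 1}

```text
clock: 5.32
eef_pos: [0.5663, 0.3081, 0.093]
tool_rot: [0.09, 0.996, 0.006, 0.001]
ft_force: [-0.4, -0.3, -0.7]
grip_width: 0.0228
grasp_force: 58.9
```

```bash
python3 go.py 0.568 0.306 0.011 79.6; python3 - <<'E'
from h import *
from workcell import camera
c=camera('wrist'); pickle.dump(c,open('w2.pkl','wb'))
cv2.imwrite('pics/w2.png',cv2.resize(cv2.cvtColor(c['pixels'],cv2.COLOR_RGB2BGR),(800,600)))
E
```

```text
tcp [0.5663 0.3081 0.093 ] yaw 79.69 shift [-1.9 -2.7 81.9] spin 0.1 clock 5.325 w 0.022759505011677332 q6 0.67 F [-0.4 -0.3 -0.7]
```

View pics/w2.png

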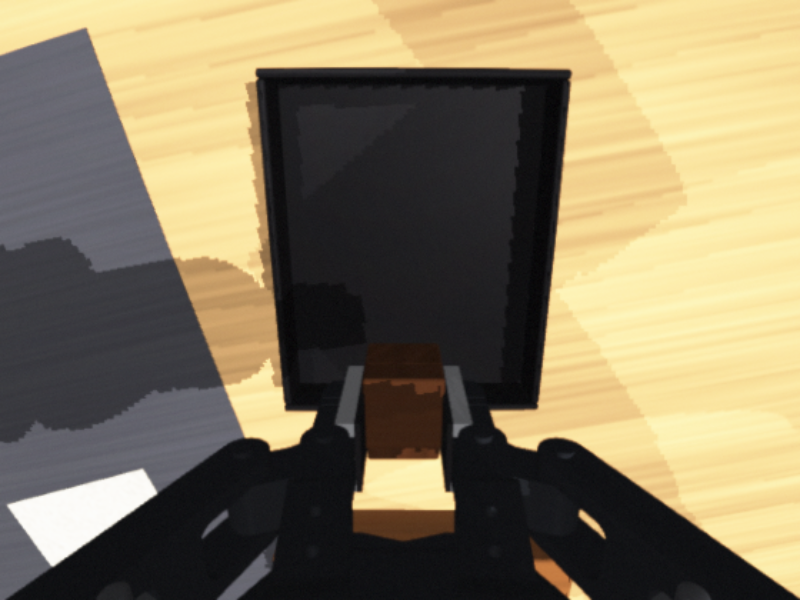

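The picture shows the tray lined up with the gripper: its side walls are at about x=260 to 570 at the near end and 285 to 538 at the far end. The offcut is held at (403,400). I'll lower it a little towards the robot.

Request:
jog_arm:
  motion:
    - {"x": 8,"y": 0,"z": 25,"spin": 0,"fingers": 1}
    - {"x": 10,"y": 0,"z": 55,"spin": 0,"fingers": 1}
    - {"x": 10,"y": 0,"z": 75,"spin": 0,"fingers": 1}
    - {"x": 10,"y": 0,"z": 82,"spin": 0,"fingers": 1}
    - {"x": 10,"y": 0,"z": 82,"spin": 0,"fingers": 1}
    - {"x": 10,"y": 0,"z": 82,"spin": 0,"fingers": 0}
    - {"x": 10,"y": 0,"z": 82,"spin": 0,"fingers": 0}
    - {"x": 10,"y": 0,"z": 82,"spin": 0,"fingers": 0}

```text
clock: 6.38
eef_pos: [0.5574, 0.3085, 0.0121]
tool_rot: [0.091, 0.996, 0.006, 0.002]
ft_force: [0.4, -0.8, 1.0]
grip_width: 0.043
grasp_force: 0.0
```

Request:
jog_arm:
  motion:
    - {"x": 0,"y": 0,"z": -20,"spin": 0,"fingers": 0}
    - {"x": 0,"y": 0,"z": -60,"spin": 0,"fingers": 0}
    - {"x": 0,"y": -30,"z": -95,"spin": 0,"fingers": -1}
    - {"x": 0,"y": -80,"z": -110,"spin": 0,"fingers": -1}
    - {"x": 0,"y": -135,"z": -110,"spin": 0,"fingers": -1}
    - {"x": 0,"y": -190,"z": -110,"spin": 0,"fingers": -1}
    - {"x": 0,"y": -245,"z": -110,"spin": 0,"fingers": -1}
    - {"x": 0,"y": -285,"z": -110,"spin": 0,"fingers": -1}

```text
clock: 7.38
eef_pos: [0.5043, 0.0248, 0.1186]
tool_rot: [0.092, 0.996, 0.006, 0.002]
ft_force: [-0.1, -0.2, -0.7]
grip_width: 0.0856
grasp_force: 0.0
```

```bash
python3 go.py 0.538 -0.069 0.11 95
```

```text
tcp [0.5043 0.0248 0.1186] yaw 79.49 shift [-50.2 -86.1   7.7] spin -15.5 clock 7.375 w 0.0856319588268857 q6 0.23 F [-0.1 -0.2 -0.7]
```

Request:
jog_arm:
  motion:
    - {"x": -15,"y": -25,"z": 0,"spin": -5,"fingers": -1}
    - {"x": -35,"y": -60,"z": 0,"spin": -11,"fingers": -1}
    - {"x": -47,"y": -80,"z": 0,"spin": -15,"fingers": -1}
    - {"x": -50,"y": -86,"z": 0,"spin": -15.5,"fingers": -1}
    - {"x": -50,"y": -86,"z": 0,"spin": -15.5,"fingers": -1}

```text
clock: 8.0
eef_pos: [0.5382, -0.0667, 0.1172]
tool_rot: [-0.044, 0.999, 0.006, 0.002]
ft_force: [0.4, 0.3, -0.2]
grip_width: 0.0858
grasp_force: 0.0
```

```bash
python3 go.py 0.538 -0.069 0.012 95; python3 - <<'E'
from h import *
from workcell import camera
c=camera('wrist'); pickle.dump(c,open('w3.pkl','wb'))
cv2.imwrite('pics/w3.png',cv2.resize(cv2.cvtColor(c['pixels'],cv2.COLOR_RGB2BGR),(800,600)))
E
```

```text
tcp [ 0.5382 -0.0667  0.1172] yaw 94.99 shift [  0.9  -3.5 105.2] spin -0.0 clock 8.0 w 0.08584206119214752 q6 -0.22 F [ 0.4  0.3 -0.2]
```

View pics/w3.png

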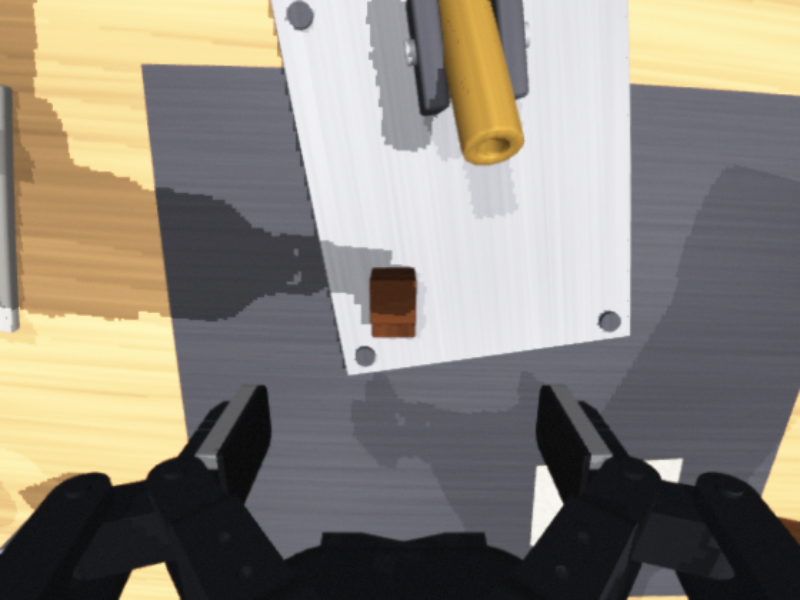

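Offcut 2 sits at (393,300), square to the gripper. The tube mouth is at (494,147), and the plate's far corners are at (347,375) and (630,335).

```bash
python3 - <<'E'
from h import *
c=pickle.load(open('w3.pkl','rb')); k=560/800
A=lambda pts,z:atz(c,np.array(pts)*k,z)[:,:2].round(4)
print('top',A([(371,280),(416,280),(416,318),(371,318)],.035).mean(0),A([(371,280),(416,280),(416,318),(371,318)],.035)); print('mouth',A([(494,147)],.078),'plate',A([(347,375),(630,335)],.008))
E
```

```text
top [ 0.534    -0.069925] [[ 0.5248 -0.0819]
 [ 0.5229 -0.0596]
 [ 0.5432 -0.0576]
 [ 0.5451 -0.0806]]
mouth [[ 0.4567 -0.0385]] plate [[ 0.5934 -0.0933]
 [ 0.5538  0.0717]]
```

Request:
jog_arm:
  motion:
    - {"x": -1,"y": -3,"z": 30,"spin": 0,"fingers": -1}
    - {"x": -1,"y": -3,"z": 65,"spin": 0,"fingers": -1}
    - {"x": -1,"y": -3,"z": 92,"spin": 0,"fingers": -1}
    - {"x": -1,"y": -3,"z": 105,"spin": 0,"fingers": -1}
    - {"x": -1,"y": -3,"z": 105,"spin": 0,"fingers": 1}
    - {"x": -1,"y": -3,"z": 105,"spin": 0,"fingers": 1}
    - {"x": -1,"y": -3,"z": 105,"spin": 0,"fingers": 1}
    - {"x": -1,"y": -3,"z": 105,"spin": 0,"fingers": 1}

```text
clock: 9.05
eef_pos: [0.5413, -0.0688, 0.0135]
tool_rot: [-0.044, 0.999, 0.005, 0.004]
ft_force: [0.6, 0.8, 2.8]
grip_width: 0.0226
grasp_force: 59.2
```

Request:
jog_arm:
  motion:
    - {"x": 0,"y": 0,"z": 0,"spin": 0,"fingers": 1}
    - {"x": 0,"y": 0,"z": -25,"spin": 0,"fingers": 1}
    - {"x": 0,"y": 0,"z": -65,"spin": 3,"fingers": 1}
    - {"x": 0,"y": 30,"z": -85,"spin": 8,"fingers": 1}
    - {"x": 0,"y": 80,"z": -85,"spin": 13,"fingers": 1}
    - {"x": 0,"y": 130,"z": -85,"spin": 15,"fingers": 1}
    - {"x": 0,"y": 185,"z": -85,"spin": 15,"fingers": 1}
    - {"x": 0,"y": 240,"z": -85,"spin": 15,"fingers": 1}

```text
clock: 10.05
eef_pos: [0.5182, 0.171, 0.0998]
tool_rot: [0.087, 0.996, 0.006, 0.001]
ft_force: [1.3, -0.4, 0.4]
grip_width: 0.0227
grasp_force: 58.8
```

```bash
python3 go.py 0.492 0.318 0.012 79.6
```

```text
tcp [0.5182 0.171  0.0998] yaw 80.03 shift [ 51.5 139.2  89.2] spin 0.4 clock 10.05 w 0.02267155493298128 q6 0.49 F [ 1.3 -0.4  0.4]
```

Request:
jog_arm:
  motion:
    - {"x": 18,"y": 50,"z": 0,"spin": 0,"fingers": 1}
    - {"x": 37,"y": 100,"z": 0,"spin": 0,"fingers": 1}
    - {"x": 50,"y": 132,"z": 0,"spin": 0,"fingers": 1}
    - {"x": 51,"y": 139,"z": 25,"spin": 0,"fingers": 1}
    - {"x": 51,"y": 139,"z": 60,"spin": 0,"fingers": 1}
    - {"x": 51,"y": 139,"z": 80,"spin": 0,"fingers": 1}
    - {"x": 51,"y": 139,"z": 88,"spin": 0,"fingers": 1}
    - {"x": 51,"y": 139,"z": 88,"spin": 0,"fingers": 1}

```text
clock: 11.05
eef_pos: [0.4925, 0.316, 0.0129]
tool_rot: [0.087, 0.996, 0.005, 0.001]
ft_force: [0.6, 0.4, -0.4]
grip_width: 0.0228
grasp_force: 58.8
```

Request:
jog_arm:
  motion:
    - {"x": 0,"y": 0,"z": 0,"spin": 0,"fingers": 0}
    - {"x": 0,"y": 0,"z": 0,"spin": 0,"fingers": 0}
    - {"x": 0,"y": 0,"z": 0,"spin": 0,"fingers": 0}
    - {"x": 0,"y": 0,"z": -20,"spin": 0,"fingers": 0}
    - {"x": 0,"y": 0,"z": -60,"spin": 0,"fingers": 0}
    - {"x": 0,"y": 0,"z": -110,"spin": 0,"fingers": -1}
    - {"x": 0,"y": -30,"z": -145,"spin": 0,"fingers": -1}
    - {"x": 0,"y": -80,"z": -160,"spin": 0,"fingers": -1}

```text
clock: 12.05
eef_pos: [0.4799, 0.2366, 0.1754]
tool_rot: [0.085, 0.996, 0.007, 0.004]
ft_force: [-0.3, -0.0, -0.3]
grip_width: 0.0852
grasp_force: 0.0
```

```bash
python3 go.py 0.515 -0.315 0.16 97.1; python3 - <<'E'
from h import *
from workcell import camera
c=camera('top'); pickle.dump(c,open('t2.pkl','wb'))
E
```

```text
tcp [0.4799 0.2366 0.1754] yaw 80.21 shift [-128.4 -537.8    8.2] spin -16.9 clock 12.05 w 0.08516546926662545 q6 0.62 F [-0.3 -0.  -0.3]
```

Request:
jog_arm:
  motion:
    - {"x": -6,"y": -25,"z": 0,"spin": 0,"fingers": -1}
    - {"x": -19,"y": -77,"z": 0,"spin": 0,"fingers": -1}
    - {"x": -32,"y": -132,"z": 0,"spin": 0,"fingers": -1}
    - {"x": -45,"y": -187,"z": 0,"spin": 0,"fingers": -1}
    - {"x": -58,"y": -242,"z": 0,"spin": 0,"fingers": -1}
    - {"x": -72,"y": -297,"z": 0,"spin": -1,"fingers": -1}
    - {"x": -85,"y": -352,"z": 0,"spin": -2,"fingers": -1}
    - {"x": -98,"y": -407,"z": 0,"spin": -2.7,"fingers": -1}

```text
clock: 13.1
eef_pos: [0.5046, -0.1839, 0.1681]
tool_rot: [0.063, 0.998, 0.006, 0.002]
ft_force: [0.1, 0.5, 1.3]
grip_width: 0.0852
grasp_force: 0.0
```

Request:
jog_arm:
  motion:
    - {"x": -15,"y": -50,"z": 0,"spin": 0,"fingers": -1}
    - {"x": -24,"y": -90,"z": 0,"spin": 0,"fingers": -1}
    - {"x": -31,"y": -125,"z": 0,"spin": 0,"fingers": -1}
    - {"x": -33,"y": -135,"z": 0,"spin": 0,"fingers": -1}
    - {"x": -33,"y": -135,"z": 0,"spin": 0,"fingers": -1}

```text
clock: 13.72
eef_pos: [0.5201, -0.3202, 0.1661]
tool_rot: [0.064, 0.998, 0.006, 0.001]
ft_force: [-0.4, 0.8, -0.4]
grip_width: 0.0853
grasp_force: 0.0
```

```bash
python3 go.py 0.517 -0.320 0.029 82.9; python3 - <<'E'
from h import *
from workcell import camera
c=camera('wrist'); pickle.dump(c,open('w4.pkl','wb'))
cv2.imwrite('pics/w4.png',cv2.resize(cv2.cvtColor(c['pixels'],cv2.COLOR_RGB2BGR),(800,600)))
E
```

```text
tcp [ 0.5201 -0.3202  0.1661] yaw 82.71 shift [  3.3  -1.9 137.1] spin -0.2 clock 13.725 w 0.08528814740982085 q6 -0.43 F [-0.4  0.8 -0.4]
```

View pics/w4.png

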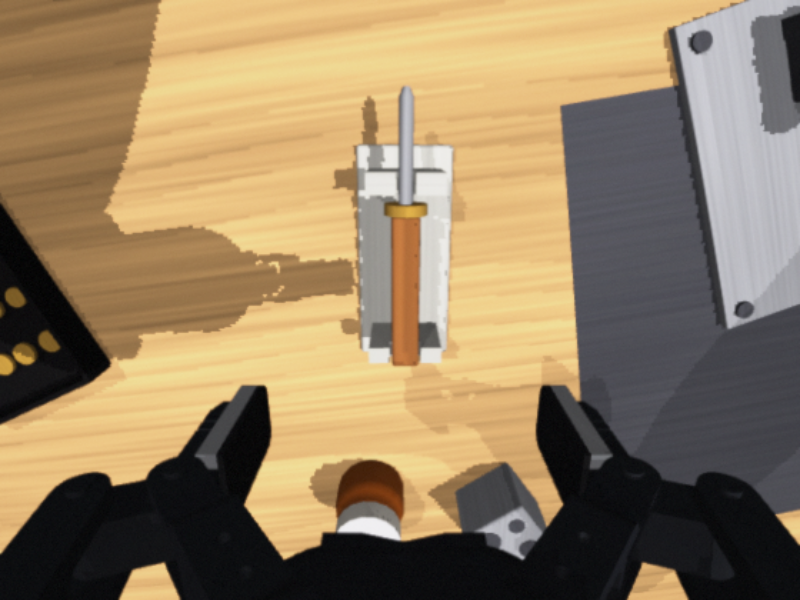

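The rod runs from its tip at (406,88), past the collar at (405,210), to its tail at (405,365). It is lined up with the tool, with the jar and doming block beyond.

```bash
python3 - <<'E'
from h import *
c=pickle.load(open('w4.pkl','rb')); k=560/800
A=lambda pts,z:atz(c,np.array(pts)*k,z)[:,:2]
tip=A([(406,88)],.048)[0]; tail=A([(405,363)],.056)[0]; col=A([(405.5,216)],.058)[0]
u=(tip-tail)/np.linalg.norm(tip-tail)
print(tip,tail,col,np.linalg.norm(tip-tail),np.degrees(np.arctan2(u[1],u[0])),'mid',tail+.045*u, tip-.111*u)
E
```

```text
[ 0.41406172 -0.3026393 ] [ 0.56479538 -0.32229726] [ 0.47784401 -0.31110359] 0.15201010709709586 172.56969205061446 mid [ 0.52017325 -0.31647786] [ 0.52412964 -0.31699383]
```

Request:
jog_arm:
  motion:
    - {"x": -2,"y": 3.5,"z": 35,"spin": 0,"fingers": -1}
    - {"x": -2,"y": 3.5,"z": 75,"spin": 0,"fingers": -1}
    - {"x": -2,"y": 3.5,"z": 110,"spin": 0,"fingers": -1}
    - {"x": -2,"y": 3.5,"z": 130,"spin": 0,"fingers": -1}
    - {"x": -2,"y": 3.5,"z": 137,"spin": 0,"fingers": -1}
    - {"x": -2,"y": 3.5,"z": 137,"spin": 0,"fingers": 1}
    - {"x": -2,"y": 3.5,"z": 137,"spin": 0,"fingers": 1}
    - {"x": -2,"y": 3.5,"z": 137,"spin": 0,"fingers": 1}

```text
clock: 14.78
eef_pos: [0.524, -0.3158, 0.0307]
tool_rot: [0.063, 0.998, 0.005, 0.003]
ft_force: [-1.0, -0.4, 0.3]
grip_width: 0.0323
grasp_force: 0.0
```

Request:
jog_arm:
  motion:
    - {"x": 0,"y": 0,"z": 0,"spin": 0,"fingers": 1}
    - {"x": 0,"y": 0,"z": 0,"spin": 0,"fingers": 1}
    - {"x": 0,"y": 0,"z": 0,"spin": 0,"fingers": 1}

```text
clock: 15.15
eef_pos: [0.5237, -0.3166, 0.0304]
tool_rot: [0.063, 0.998, 0.005, 0.002]
ft_force: [-1.5, -2.7, 5.8]
grip_width: 0.0146
grasp_force: 60.5
```

```bash
python3 go.py 0.561 -0.013 0.15 103.5
```

```text
tcp [ 0.5237 -0.3166  0.0304] yaw 82.72 shift [   1.   307.  -116.7] spin -20.8 clock 15.15 w 0.01464439586583452 q6 -0.42 F [-1.5 -2.7  5.8]
```

Request:
jog_arm:
  motion:
    - {"x": 0,"y": 0,"z": -15,"spin": 0,"fingers": 1}
    - {"x": 0,"y": 0,"z": -50,"spin": 0,"fingers": 1}
    - {"x": -3,"y": 20,"z": -80,"spin": -2,"fingers": 1}
    - {"x": -9,"y": 70,"z": -90,"spin": -6,"fingers": 1}
    - {"x": -15,"y": 120,"z": -90,"spin": -10,"fingers": 1}
    - {"x": -21,"y": 172,"z": -90,"spin": -14,"fingers": 1}
    - {"x": -27,"y": 224,"z": -90,"spin": -18,"fingers": 1}
    - {"x": -33,"y": 270,"z": -90,"spin": -20.8,"fingers": 1}

```text
clock: 16.15
eef_pos: [0.5891, -0.0499, 0.1223]
tool_rot: [-0.12, 0.993, 0.006, 0.002]
ft_force: [0.6, -0.9, -0.7]
grip_width: 0.015
grasp_force: 59.9
```

```bash
python3 go.py 0.603 -0.004 0.060 103.5
```

```text
tcp [ 0.5891 -0.0499  0.1223] yaw 103.73 shift [-24.   40.5  63. ] spin 0.2 clock 16.15 w 0.014972612361982862 q6 -0.33 F [ 0.6 -0.9 -0.7]
```

Request:
jog_arm:
  motion:
    - {"x": -12,"y": 25,"z": 10,"spin": 0,"fingers": 1}
    - {"x": -24,"y": 40.5,"z": 35,"spin": 0,"fingers": 1}
    - {"x": -24,"y": 40.5,"z": 55,"spin": 0,"fingers": 1}
    - {"x": -24,"y": 40.5,"z": 63,"spin": 0,"fingers": 1}
    - {"x": -24,"y": 40.5,"z": 63,"spin": 0,"fingers": 1}

```text
clock: 16.77
eef_pos: [0.6029, -0.0069, 0.0595]
tool_rot: [-0.118, 0.993, 0.006, 0.002]
ft_force: [-1.0, 0.6, -0.3]
grip_width: 0.0148
grasp_force: 59.9
```

```bash
python3 go.py 0.5835 -0.0085 0.060 103.5; python3 - <<'E'
from h import *
from workcell import camera
c=camera('wrist'); pickle.dump(c,open('w5.pkl','wb'))
s=camera('side'); pickle.dump(s,open('s5.pkl','wb'))
a=cv2.resize(c['pixels'][0:300,130:430],(450,450),interpolation=cv2.INTER_CUBIC)
b=cv2.resize(s['pixels'][190:290,180:280+0],(350,350),interpolation=cv2.INTER_CUBIC)
b=np.vstack([b,np.zeros((100,350,3),np.uint8)])
cv2.imwrite('pics/w5.png',cv2.cvtColor(np.hstack([a,b]),cv2.COLOR_RGB2BGR))
E
```

```text
tcp [ 0.6029 -0.0069  0.0595] yaw 103.56 shift [19.3  3.  -0.5] spin 0.1 clock 16.775 w 0.014839689225335224 q6 -0.25 F [-1.   0.6 -0.3]
```

View pics/w5.png

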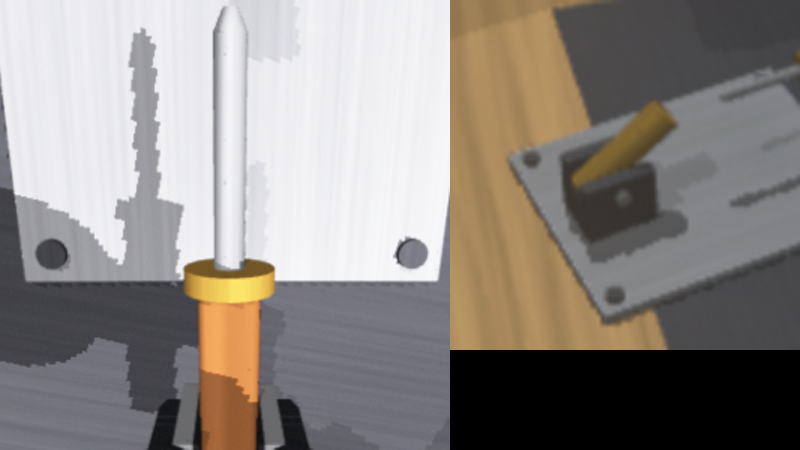

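The close-up shows the probe running straight along the jig's axis, with the tip at (231,8), the collar at (229,285) and the plate's screws symmetric at x=52 and 412. In the side view nothing is touching yet. I'll check the lateral offset numerically.

```bash
python3 - <<'E'
from h import *
c=pickle.load(open('w5.pkl','rb'))
A=lambda pts,z:atz(c,np.array(pts)/1.5+[130,0],z)[:,:2]
co=A([(25,283),(440,282)],.008); sc=A([(52,254),(412,254)],.008)
tip=A([(231,9)],.078)[0]; pr=A([(230,240)],.078)[0]; hd=A([(229,370)],.086)[0]
y=co[1]-co[0]; print(np.linalg.norm(y)); y/=np.linalg.norm(y); x=np.array([y[1],-y[0]])
o=co.mean(0)-.12*x; print('jig',o,np.degrees(np.arctan2(x[1],x[0])),'by screws mid',(sc.mean(0)-o)@y)
for n,p in(('tip',tip),('probe',pr),('handle',hd)): print(n,p,'local',(p-o)@x,(p-o)@y)
s=pickle.load(open('s5.pkl','rb'))
print('side px of mouth', proj(s,[*o,.078]))
E
```

```text
0.17018726517629928
jig [ 0.45758978 -0.03814458] 13.55772492466292 by screws mid -0.0003441220118743863
tip [ 0.49518029 -0.03157571] local 0.038082931015320176 -0.0024263354413967477
probe [ 0.54568619 -0.01953754] local 0.09000348647062272 -0.0025634544281280054
handle [ 0.57714145 -0.01228289] local 0.12228289032358243 -0.002884853680873846
side px of mouth [[241.28417658 221.46206075]]
```

Request:
jog_arm:
  motion:
    - {"x": 8,"y": 2.6,"z": -1,"spin": 0,"fingers": 1}
    - {"x": 18,"y": 2.6,"z": -1,"spin": 0,"fingers": 1}
    - {"x": 26,"y": 2.6,"z": -1,"spin": 0,"fingers": 1}
    - {"x": 32,"y": 2.6,"z": -1,"spin": 0,"fingers": 1}
    - {"x": 37,"y": 2.6,"z": -1,"spin": 0,"fingers": 1}
    - {"x": 41,"y": 2.6,"z": -1,"spin": 0,"fingers": 1}
    - {"x": 44,"y": 2.6,"z": -1,"spin": 0,"fingers": 1}
    - {"x": 44,"y": 2.6,"z": -1,"spin": 0,"fingers": 1}

```text
clock: 17.88
eef_pos: [0.5602, -0.0149, 0.0608]
tool_rot: [-0.118, 0.993, 0.005, 0.002]
ft_force: [-0.2, 1.0, -1.4]
grip_width: 0.0149
grasp_force: 59.9
```

```bash
python3 go.py 0.56 -0.0135 0.060 103.5; python3 - <<'E'
from h import *
from workcell import camera
c=camera('wrist'); pickle.dump(c,open('w6.pkl','wb'))
s=camera('side'); pickle.dump(s,open('s6.pkl','wb'))
a=cv2.resize(c['pixels'][0:200,180:380],(450,450),interpolation=cv2.INTER_CUBIC)
b=cv2.resize(s['pixels'][190:260,215:285],(350,350),interpolation=cv2.INTER_CUBIC)
b=np.vstack([b,np.zeros((100,350,3),np.uint8)])
cv2.imwrite('pics/w6.png',cv2.cvtColor(np.hstack([a,b]),cv2.COLOR_RGB2BGR))
E
```

```text
tcp [ 0.5602 -0.0149  0.0608] yaw 103.56 shift [-0.1  1.4  0.8] spin 0.1 clock 17.875 w 0.014860233507962773 q6 -0.27 F [-0.2  1.  -1.4]
```

View pics/w6.png

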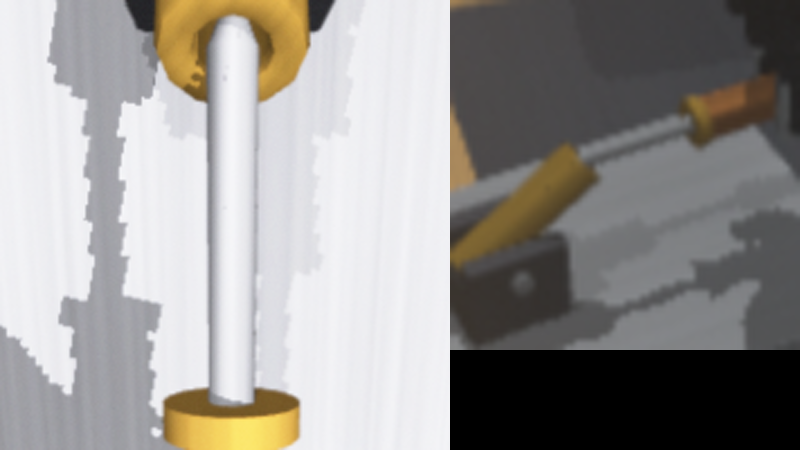

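The view shows the tip centred laterally in the bore, with the probe at x=233 and the tube at 232. The side view has the probe entering mid-mouth at (580,160). I'll feel a little deeper, then begin the arc.

Request:
jog_arm:
  motion:
    - {"x": 1.5,"y": 0,"z": 0,"spin": 0,"fingers": 1}
    - {"x": 3,"y": 0,"z": 0,"spin": 0,"fingers": 1}
    - {"x": 3,"y": 0,"z": 0,"spin": 0,"fingers": 1}

```text
clock: 18.35
eef_pos: [0.5574, -0.0156, 0.0608]
tool_rot: [-0.118, 0.993, 0.005, 0.003]
ft_force: [-0.3, 0.1, -1.0]
grip_width: 0.0149
grasp_force: 59.9
```

Request:
jog_arm:
  motion:
    - {"x": 0.5,"y": 0,"z": -2.5,"spin": 0,"fingers": 1}
    - {"x": 1,"y": 0,"z": -5,"spin": 0,"fingers": 1}
    - {"x": 1.5,"y": 0,"z": -7.5,"spin": 0,"fingers": 1}
    - {"x": 2,"y": 0,"z": -10,"spin": 0,"fingers": 1}
    - {"x": 2,"y": 0,"z": -10,"spin": 0,"fingers": 1}

```text
clock: 18.98
eef_pos: [0.5563, -0.016, 0.0713]
tool_rot: [-0.118, 0.993, 0.005, 0.004]
ft_force: [4.0, 1.4, -5.5]
grip_width: 0.0153
grasp_force: 58.9
```

Request:
jog_arm:
  motion:
    - {"x": 0.2,"y": 0,"z": -4,"spin": 0,"fingers": 1}
    - {"x": 0.8,"y": 0,"z": -8,"spin": 0,"fingers": 1}
    - {"x": 1.8,"y": 0,"z": -12,"spin": 0,"fingers": 1}
    - {"x": 3,"y": 0,"z": -16,"spin": 0,"fingers": 1}
    - {"x": 4.5,"y": 0,"z": -20,"spin": 0,"fingers": 1}
    - {"x": 6,"y": 0,"z": -24,"spin": 0,"fingers": 1}
    - {"x": 6,"y": 0,"z": -24,"spin": 0,"fingers": 1}

```text
clock: 19.85
eef_pos: [0.5499, -0.0178, 0.0954]
tool_rot: [-0.118, 0.993, 0.005, 0.003]
ft_force: [4.3, 2.4, -3.7]
grip_width: 0.0148
grasp_force: 58.6
```

Request:
jog_arm:
  motion:
    - {"x": 2,"y": 0,"z": -4,"spin": 0,"fingers": 1}
    - {"x": 4.5,"y": 0,"z": -8,"spin": 0,"fingers": 1}
    - {"x": 7,"y": 0,"z": -11.5,"spin": 0,"fingers": 1}
    - {"x": 10,"y": 0,"z": -14.5,"spin": 0,"fingers": 1}
    - {"x": 13.5,"y": 0,"z": -17.5,"spin": 0,"fingers": 1}
    - {"x": 16.7,"y": 0,"z": -20,"spin": 0,"fingers": 1}
    - {"x": 16.7,"y": 0,"z": -20,"spin": 0,"fingers": 1}

```text
clock: 20.72
eef_pos: [0.5335, -0.0223, 0.1152]
tool_rot: [-0.118, 0.993, 0.005, 0.003]
ft_force: [4.2, 0.5, -2.5]
grip_width: 0.015
grasp_force: 58.5
```

```bash
python3 go.py 0.56 -0.0135 0.060 103.5; python3 - <<'E'
from h import *
from workcell import camera
c=camera('wrist'); pickle.dump(c,open('w7.pkl','wb'))
s=camera('side'); pickle.dump(s,open('s7.pkl','wb'))
a=cv2.resize(c['pixels'][0:300,130:430],(450,450),interpolation=cv2.INTER_CUBIC)
b=cv2.resize(s['pixels'][180:250,215:285],(350,350),interpolation=cv2.INTER_CUBIC)
b=np.vstack([b,np.zeros((100,350,3),np.uint8)])
cv2.imwrite('pics/w7.png',cv2.cvtColor(np.hstack([a,b]),cv2.COLOR_RGB2BGR))
E
```

```text
tcp [ 0.5335 -0.0223  0.1152] yaw 103.56 shift [-27.4   1.8  55.4] spin 0.1 clock 20.725 w 0.014967784166063224 q6 -0.28 F [ 4.2  0.5 -2.5]
```

View pics/w7.png

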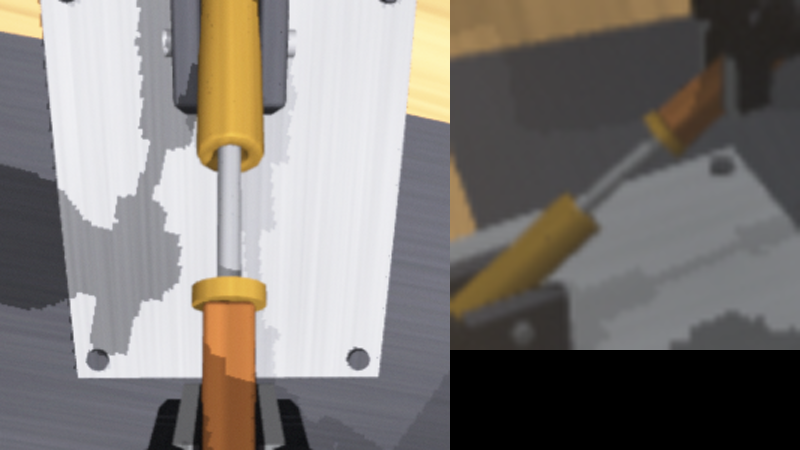

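The probe is seated in the mouth and in line with the tube in both views; the collar sits at (229,293) and the mouth at (230,155). I'll now slide it in along the axis.

Request:
jog_arm:
  motion:
    - {"x": 4,"y": 0,"z": 2.8,"spin": 0,"fingers": 1}
    - {"x": 9,"y": 0,"z": 6.3,"spin": 0,"fingers": 1}
    - {"x": 14,"y": 0,"z": 9.8,"spin": 0,"fingers": 1}
    - {"x": 19,"y": 0,"z": 13.3,"spin": 0,"fingers": 1}
    - {"x": 24,"y": 0,"z": 16.8,"spin": 0,"fingers": 1}
    - {"x": 28,"y": 0,"z": 19.6,"spin": 0,"fingers": 1}
    - {"x": 31,"y": 0,"z": 21.7,"spin": 0,"fingers": 1}
    - {"x": 31,"y": 0,"z": 21.7,"spin": 0,"fingers": 1}

```text
clock: 21.82
eef_pos: [0.5023, -0.0291, 0.0924]
tool_rot: [-0.118, 0.993, 0.005, 0.002]
ft_force: [1.4, 0.3, -3.9]
grip_width: 0.0148
grasp_force: 58.5
```

Request:
jog_arm:
  motion:
    - {"x": 1.6,"y": 0,"z": 1.1,"spin": 0,"fingers": 1}
    - {"x": 3.3,"y": 0,"z": 2.3,"spin": 0,"fingers": 1}
    - {"x": 3.3,"y": 0,"z": 2.3,"spin": 0,"fingers": 1}

```text
clock: 22.2
eef_pos: [0.4996, -0.0298, 0.0903]
tool_rot: [-0.118, 0.993, 0.005, 0.002]
ft_force: [2.4, 0.2, -2.7]
grip_width: 0.0152
grasp_force: 58.6
```

Request:
jog_arm:
  motion:
    - {"x": 0.8,"y": 0,"z": 0.6,"spin": 0,"fingers": 1}
    - {"x": 1.6,"y": 0,"z": 1.1,"spin": 0,"fingers": 1}
    - {"x": 1.6,"y": 0,"z": 1.1,"spin": 0,"fingers": 1}

```text
clock: 22.58
eef_pos: [0.4983, -0.0301, 0.0893]
tool_rot: [-0.118, 0.993, 0.005, 0.002]
ft_force: [2.0, 0.1, -1.4]
grip_width: 0.0151
grasp_force: 58.6
```

Request:
jog_arm:
  motion:
    - {"x": 0.8,"y": 0,"z": 0.6,"spin": 0,"fingers": 1}
    - {"x": 1.6,"y": 0,"z": 1.1,"spin": 0,"fingers": 1}
    - {"x": 1.6,"y": 0,"z": 1.1,"spin": 0,"fingers": 1}

```text
clock: 22.95
eef_pos: [0.4967, -0.0305, 0.0882]
tool_rot: [-0.118, 0.993, 0.005, 0.002]
ft_force: [1.9, 0.4, -2.8]
grip_width: 0.0149
grasp_force: 58.6
```

Request:
jog_arm:
  motion:
    - {"x": 0.8,"y": 0,"z": 0.6,"spin": 0,"fingers": 1}
    - {"x": 1.6,"y": 0,"z": 1.1,"spin": 0,"fingers": 1}
    - {"x": 1.6,"y": 0,"z": 1.1,"spin": 0,"fingers": 1}

```text
clock: 23.32
eef_pos: [0.4957, -0.0308, 0.0874]
tool_rot: [-0.118, 0.993, 0.005, 0.003]
ft_force: [3.0, 1.2, -0.2]
grip_width: 0.015
grasp_force: 58.8
```

```bash
python3 - <<'E'
from h import *
from workcell import camera
c=camera('wrist'); pickle.dump(c,open('w8.pkl','wb'))
im=c['pixels'][:,130:430]
# column profile around the rod axis: hue/brightness along rows
col=282
hsv=cv2.cvtColor(c['pixels'],cv2.COLOR_RGB2HSV)
for r in range(40,300,6): print(r,c['pixels'][r,col-2:col+3].mean(0).astype(int), end=' | ')
E
```

```text
40 [231 231 235] | 46 [192 157  95] | 52 [216 168  73] | 58 [215 168  72] | 64 [216 169  74] | 70 [216 170  74] | 76 [216 170  74] | 82 [216 169  73] | 88 [218 170  74] | 94 [218 171  75] | 100 [220 172  75] | 106 [220 172  74] | 112 [220 174  75] | 118 [221 173  76] | 124 [221 174  76] | 130 [221 175  76] | 136 [221 175  75] | 142 [222 175  76] | 148 [222 174  76] | 154 [223 176  77] | 160 [223 175  77] | 166 [223 176  77] | 172 [223 176  77] | 178 [231 188  82] | 184 [196 151  65] | 190 [230 186  82] | 196 [229 184  81] | 202 [151  92  50] | 208 [199 126  68] | 214 [200 126  68] | 220 [200 127  69] | 226 [200 126  68] | 232 [200 126  68] | 238 [199 125  67] | 244 [193 121  66] | 250 [158  97  53] | 256 [135  82  46] | 262 [134  81  44] | 268 [134  82  45] | 274 [134  82  45] | 280 [134  81  44] | 286 [133  81  45] | 292 [134  81  44] | 298 [133  81  44] |
```

Request:
jog_arm:
  motion:
    - {"x": 0.8,"y": 0,"z": 0.6,"spin": 0,"fingers": 1}
    - {"x": 1.6,"y": 0,"z": 1.1,"spin": 0,"fingers": 1}
    - {"x": 1.6,"y": 0,"z": 1.1,"spin": 0,"fingers": 1}

```text
clock: 23.75
eef_pos: [0.4957, -0.0308, 0.0873]
tool_rot: [-0.118, 0.993, 0.005, 0.005]
ft_force: [5.1, 3.0, 4.9]
grip_width: 0.0151
grasp_force: 59.5
```

Request:
jog_arm:
  motion:
    - {"x": 0.8,"y": 0,"z": 0.6,"spin": 0,"fingers": 1}
    - {"x": 1.6,"y": 0,"z": 1.1,"spin": 0,"fingers": 1}
    - {"x": 1.6,"y": 0,"z": 1.1,"spin": 0,"fingers": 1}

```text
clock: 24.12
eef_pos: [0.4957, -0.0308, 0.0873]
tool_rot: [-0.118, 0.993, 0.006, 0.007]
ft_force: [6.9, 4.1, 8.7]
grip_width: 0.0145
grasp_force: 60.0
```

```bash
python3 - <<'E'
from h import *
from workcell import camera
c=camera('wrist'); pickle.dump(c,open('w9.pkl','wb'))
o=pickle.load(open('w8.pkl','rb'))
for q in(o,c): print([ (r,*q['pixels'][r,280:285].mean(0).astype(int)[:2]) for r in range(172,206,2)])
E
```

```text
[(172, np.int64(223), np.int64(176)), (174, np.int64(223), np.int64(177)), (176, np.int64(224), np.int64(178)), (178, np.int64(231), np.int64(188)), (180, np.int64(237), np.int64(197)), (182, np.int64(200), np.int64(156)), (184, np.int64(196), np.int64(151)), (186, np.int64(230), np.int64(185)), (188, np.int64(230), np.int64(185)), (190, np.int64(230), np.int64(186)), (192, np.int64(230), np.int64(185)), (194, np.int64(231), np.int64(187)), (196, np.int64(229), np.int64(184)), (198, np.int64(175), np.int64(134)), (200, np.int64(123), np.int64(88)), (202, np.int64(151), np.int64(92)), (204, np.int64(197), np.int64(125))]
[(172, np.int64(223), np.int64(177)), (174, np.int64(223), np.int64(177)), (176, np.int64(223), np.int64(177)), (178, np.int64(229), np.int64(183)), (180, np.int64(239), np.int64(200)), (182, np.int64(203), np.int64(158)), (184, np.int64(201), np.int64(157)), (186, np.int64(230), np.int64(184)), (188, np.int64(230), np.int64(186)), (190, np.int64(230), np.int64(187)), (192, np.int64(231), np.int64(187)), (194, np.int64(231), np.int64(187)), (196, np.int64(229), np.int64(184)), (198, np.int64(176), np.int64(135)), (200, np.int64(127), np.int64(92)), (202, np.int64(150), np.int64(91)), (204, np.int64(197), np.int64(124))]
```

The arm has stopped dead and the axial force is rising, so the collar is home. Next I'll draw the rod out along the axis.

Request:
jog_arm:
  motion:
    - {"x": -6,"y": 0,"z": -4.2,"spin": 0,"fingers": 1}
    - {"x": -14,"y": 0,"z": -9.8,"spin": 0,"fingers": 1}
    - {"x": -24,"y": 0,"z": -16.8,"spin": 0,"fingers": 1}
    - {"x": -34,"y": 0,"z": -23.8,"spin": 0,"fingers": 1}
    - {"x": -44,"y": 0,"z": -30.8,"spin": 0,"fingers": 1}
    - {"x": -55,"y": 0,"z": -38.5,"spin": 0,"fingers": 1}
    - {"x": -66,"y": 0,"z": -46.2,"spin": 0,"fingers": 1}
    - {"x": -77,"y": 0,"z": -54,"spin": 0,"fingers": 1}

```text
clock: 25.18
eef_pos: [0.5678, -0.014, 0.1406]
tool_rot: [-0.118, 0.993, 0.005, 0.003]
ft_force: [-0.3, 0.2, -0.4]
grip_width: 0.0149
grasp_force: 58.9
```

Request:
jog_arm:
  motion:
    - {"x": -8,"y": 0,"z": -15,"spin": 0,"fingers": 1}
    - {"x": -10,"y": 0,"z": -30,"spin": 0,"fingers": 1}
    - {"x": -10,"y": 0,"z": -30,"spin": 0,"fingers": 1}

```text
clock: 25.55
eef_pos: [0.5777, -0.0121, 0.1715]
tool_rot: [-0.118, 0.993, 0.005, 0.004]
ft_force: [0.0, 0.6, -0.6]
grip_width: 0.0148
grasp_force: 59.0
```

```bash
python3 go.py 0.524 -0.316 0.060 82.7; python3 - <<'E'
from h import *
from workcell import camera
for n in('side','top'): pickle.dump(camera(n),open(n+'10.pkl','wb'))
E
```

```text
tcp [ 0.5777 -0.0121  0.1715] yaw 103.57 shift [ 124.6 -283.8  107.8] spin 20.9 clock 25.55 w 0.014771530066474806 q6 -0.26 F [ 0.   0.6 -0.6]
```

Request:
jog_arm:
  motion:
    - {"x": 10,"y": -23,"z": 0,"spin": 2,"fingers": 1}
    - {"x": 30,"y": -68,"z": 0,"spin": 6,"fingers": 1}
    - {"x": 51,"y": -116,"z": 0,"spin": 10,"fingers": 1}
    - {"x": 72,"y": -164,"z": 0,"spin": 14,"fingers": 1}
    - {"x": 93,"y": -212,"z": 0,"spin": 18,"fingers": 1}
    - {"x": 112,"y": -255,"z": 0,"spin": 20.9,"fingers": 1}
    - {"x": 122,"y": -278,"z": 0,"spin": 20.9,"fingers": 1}
    - {"x": 124.6,"y": -284,"z": 0,"spin": 20.9,"fingers": 1}

```text
clock: 26.65
eef_pos: [0.5207, -0.3186, 0.1649]
tool_rot: [0.065, 0.998, 0.006, 0.001]
ft_force: [-0.7, 0.4, -0.2]
grip_width: 0.0148
grasp_force: 59.1
```

Request:
jog_arm:
  motion:
    - {"x": 0,"y": 0,"z": 10,"spin": 0,"fingers": 1}
    - {"x": 0,"y": 0,"z": 20,"spin": 0,"fingers": 1}

```text
clock: 26.9
eef_pos: [0.522, -0.3156, 0.1449]
tool_rot: [0.063, 0.998, 0.006, 0.001]
ft_force: [-0.2, 0.2, -0.6]
grip_width: 0.0147
grasp_force: 59.1
```

```bash
python3 go.py 0.5237 -0.3166 0.0304 82.7; python3 - <<'E'
from h import *
from workcell import camera
c=camera('wrist'); pickle.dump(c,open('w11.pkl','wb'))
o=pickle.load(open('w4.pkl','rb'))
# rod px: find probe/handle centre cols by row
P=c['pixels'].astype(int)
for r in range(40,260,12):
    row=P[r]; m=(row[:,0]-row[:,2]>70)&(row[:,1]<150)&(np.arange(560)>240)&(np.arange(560)<330)
    g=np.where(m)[0]
    print(r,(g.min(),g.max()) if len(g) else None, P[r,283].tolist(),end=' | ')
E
```

```text
tcp [ 0.522  -0.3156  0.1449] yaw 82.75 shift [ -1.6  -2.2 114.5] spin 0.1 clock 26.9 w 0.01472662021415223 q6 -0.42 F [-0.2  0.2 -0.6]
40 None [247, 228, 159] | 52 None [246, 216, 147] | 64 None [241, 205, 140] | 76 None [242, 209, 141] | 88 None [184, 184, 190] | 100 None [185, 185, 192] | 112 None [186, 188, 195] | 124 None [189, 189, 194] | 136 (np.int64(241), np.int64(241)) [190, 191, 197] | 148 None [191, 190, 196] | 160 (np.int64(242), np.int64(242)) [188, 189, 196] | 172 (np.int64(241), np.int64(242)) [191, 191, 197] | 184 (np.int64(243), np.int64(289)) [202, 161, 87] | 196 (np.int64(243), np.int64(306)) [214, 167, 70] | 208 (np.int64(243), np.int64(299)) [178, 109, 58] | 220 (np.int64(266), np.int64(299)) [177, 111, 59] | 232 (np.int64(241), np.int64(299)) [181, 113, 61] | 244 (np.int64(245), np.int64(299)) [178, 110, 58] | 256 (np.int64(265), np.int64(299)) [180, 112, 60] |
```

Request:
jog_arm:
  motion:
    - {"x": -1,"y": -2,"z": 15,"spin": 0,"fingers": 1}
    - {"x": -1,"y": -2,"z": 35,"spin": 0,"fingers": 1}
    - {"x": -1,"y": -2,"z": 50,"spin": 0,"fingers": 1}
    - {"x": -1,"y": -2,"z": 58,"spin": 0,"fingers": 1}
    - {"x": -1,"y": -2,"z": 58,"spin": 0,"fingers": 1}

```text
clock: 27.58
eef_pos: [0.5226, -0.3183, 0.0871]
tool_rot: [0.064, 0.998, 0.006, 0.001]
ft_force: [0.0, 0.4, -0.7]
grip_width: 0.0153
grasp_force: 59.1
```

```bash
python3 go.py 0.5237 -0.3166 0.0304 82.7
```

```text
tcp [ 0.5226 -0.3183  0.0871] yaw 82.67 shift [-0.8  1.1 56.7] spin -0.0 clock 27.575 w 0.015251245712497336 q6 -0.42 F [ 0.   0.4 -0.7]
```

Request:
jog_arm:
  motion:
    - {"x": -1,"y": 1,"z": 5,"spin": 0,"fingers": 1}
    - {"x": -1,"y": 1,"z": 10,"spin": 0,"fingers": 1}
    - {"x": -1,"y": 1,"z": 14,"spin": 0,"fingers": 1}
    - {"x": -1,"y": 1,"z": 18,"spin": 0,"fingers": 1}
    - {"x": -1,"y": 1,"z": 22,"spin": 0,"fingers": 1}
    - {"x": -1,"y": 1,"z": 22,"spin": 0,"fingers": 1}

```text
clock: 28.32
eef_pos: [0.5245, -0.3181, 0.0674]
tool_rot: [0.064, 0.998, 0.005, 0.002]
ft_force: [-1.5, 0.8, 6.8]
grip_width: 0.0148
grasp_force: 59.9
```

Request:
jog_arm:
  motion:
    - {"x": 0,"y": 1,"z": 5,"spin": 0,"fingers": 1}
    - {"x": 0,"y": 1,"z": 10,"spin": 0,"fingers": 1}
    - {"x": 0,"y": 1,"z": 15,"spin": 0,"fingers": 1}
    - {"x": 0,"y": 1,"z": 20,"spin": 0,"fingers": 1}
    - {"x": 0,"y": 1,"z": 25,"spin": 0,"fingers": 1}
    - {"x": 0,"y": 1,"z": 25,"spin": 0,"fingers": 1}

```text
clock: 29.08
eef_pos: [0.5265, -0.3175, 0.0431]
tool_rot: [0.064, 0.998, 0.004, 0.004]
ft_force: [1.6, -0.1, 6.3]
grip_width: 0.0148
grasp_force: 60.1
```

Request:
jog_arm:
  motion:
    - {"x": 0,"y": 0,"z": 4,"spin": 0,"fingers": 1}
    - {"x": 0,"y": 0,"z": 8,"spin": 0,"fingers": 1}
    - {"x": 0,"y": 0,"z": 10,"spin": 0,"fingers": 1}
    - {"x": 0,"y": 0,"z": 10,"spin": 0,"fingers": 1}

```text
clock: 29.58
eef_pos: [0.5279, -0.3177, 0.0338]
tool_rot: [0.064, 0.998, 0.004, 0.005]
ft_force: [3.6, -1.4, 7.0]
grip_width: 0.0147
grasp_force: 60.8
```

```bash
python3 go.py 0.5237 -0.3166 0.0304 82.7; python3 - <<'E'
from h import *
from workcell import camera
for n in('side','top','wrist'):
    c=camera(n); pickle.dump(c,open(n+'12.pkl','wb'))
    if n=='wrist':
        P=c['pixels'].astype(int)
        print([(r,P[r,283].tolist()) for r in range(8,260,12)])
E
```

```text
tcp [ 0.5279 -0.3177  0.0338] yaw 82.69 shift [4.3 0.5 3.4] spin -0.0 clock 29.575 w 0.014668034618498334 q6 -0.42 F [ 3.6 -1.4  7. ]
[(8, [233, 192, 128]), (20, [184, 183, 190]), (32, [205, 205, 210]), (44, [202, 203, 210]), (56, [201, 202, 210]), (68, [201, 201, 207]), (80, [200, 202, 208]), (92, [199, 201, 207]), (104, [199, 199, 206]), (116, [197, 197, 204]), (128, [195, 196, 202]), (140, [194, 196, 202]), (152, [192, 194, 200]), (164, [192, 192, 198]), (176, [191, 191, 196]), (188, [77, 60, 31]), (200, [218, 171, 73]), (212, [176, 108, 60]), (224, [177, 110, 59]), (236, [175, 108, 58]), (248, [175, 108, 58])]
```

Request:
jog_arm:
  motion:
    - {"x": -1,"y": 0,"z": 2,"spin": 0,"fingers": 1}
    - {"x": -2,"y": 0,"z": 4,"spin": 0,"fingers": 1}
    - {"x": -2,"y": 0,"z": 5,"spin": 0,"fingers": 1}
    - {"x": -2,"y": 0,"z": 5,"spin": 0,"fingers": 1}

```text
clock: 30.22
eef_pos: [0.5283, -0.3178, 0.031]
tool_rot: [0.064, 0.998, 0.004, 0.004]
ft_force: [-2.8, 1.6, 20.4]
grip_width: 0.015
grasp_force: 63.0
```

Request:
jog_arm:
  motion:
    - {"x": 0,"y": 0,"z": -1,"spin": 0,"fingers": 0}
    - {"x": 0,"y": 0,"z": -1.5,"spin": 0,"fingers": 0}
    - {"x": 0,"y": 0,"z": -1.5,"spin": 0,"fingers": 0}
    - {"x": 0,"y": 0,"z": -1.5,"spin": 0,"fingers": 0}
    - {"x": 0,"y": 0,"z": -1.5,"spin": 0,"fingers": 0}

```text
clock: 30.85
eef_pos: [0.5263, -0.3162, 0.027]
tool_rot: [0.064, 0.998, 0.006, 0.001]
ft_force: [0.6, -0.2, 0.5]
grip_width: 0.0427
grasp_force: 0.0
```

```bash
python3 go.py 0.5237 -0.3166 0.0304 82.7; python3 - <<'E'
from h import *
from workcell import camera
c=camera('wrist'); pickle.dump(c,open('w13.pkl','wb'))
P=c['pixels'].astype(int)
silver=[r for r in range(0,200) if abs(P[r,283,0]-P[r,283,2])<15 and P[r,283,0]>150]
print('tip row',silver[0],'collar row',silver[-1])
A=lambda pts,z:atz(c,pts,z)[:,:2]
tip=A([(284,silver[0])],.048)[0]; col=A([(284,silver[-1]+1)],.052)[0]
print(tip,col,np.linalg.norm(tip-col))
for r in (60,120,170,230):
    m=(np.abs(P[r,:,0]-P[r,:,2])<20)&(P[r,:,0]>140) if r<180 else (P[r,:,0]-P[r,:,2]>80)&(P[r,:,1]<140)
    g=[i for i in np.where(m)[0] if 255<i<312]; print(r,g[0],g[-1])
E
```

```text
tcp [ 0.5263 -0.3162  0.027 ] yaw 82.66 shift [ 2.5 -0.6 -3.4] spin -0.0 clock 30.85 w 0.042726721345358265 q6 -0.42 F [ 0.6 -0.2  0.5]
tip row 20 collar row 195
[ 0.42121137 -0.30144387] [ 0.48027153 -0.30899017] 0.059540311170910465
60 272 289
120 256 311
170 256 311
230 260 299
```

Request:
jog_arm:
  motion:
    - {"x": -4,"y": 0,"z": -3,"spin": 0,"fingers": 0}
    - {"x": -4,"y": 0,"z": -3,"spin": 0,"fingers": 1}
    - {"x": -4,"y": 0,"z": -3,"spin": 0,"fingers": 1}
    - {"x": -4,"y": 0,"z": -3,"spin": 0,"fingers": 1}
    - {"x": -4,"y": 0,"z": -3,"spin": 0,"fingers": 1}

```text
clock: 31.52
eef_pos: [0.5307, -0.3174, 0.0308]
tool_rot: [0.064, 0.998, 0.005, 0.002]
ft_force: [1.3, -1.9, 2.3]
grip_width: 0.0148
grasp_force: 59.0
```

Request:
jog_arm:
  motion:
    - {"x": 0,"y": 0,"z": 0,"spin": 0,"fingers": 1}
    - {"x": 0,"y": 0,"z": -15,"spin": 0,"fingers": 1}
    - {"x": 0,"y": 0,"z": -45,"spin": 0,"fingers": 1}
    - {"x": 0,"y": 0,"z": -75,"spin": 0,"fingers": 1}
    - {"x": 0,"y": 0,"z": -95,"spin": 0,"fingers": 1}
    - {"x": 0,"y": 0,"z": -100,"spin": 0,"fingers": 1}

```text
clock: 32.28
eef_pos: [0.5307, -0.3176, 0.1325]
tool_rot: [0.064, 0.998, 0.006, 0.003]
ft_force: [0.2, -0.3, -0.9]
grip_width: 0.0148
grasp_force: 59.0
```

```bash
python3 go.py 0.5 0 0.13 100; python3 - <<'E'
from h import *
from workcell import camera
t=camera('top'); pickle.dump(t,open('t14.pkl','wb'))
for cc in (pickle.load(open('c0.pkl','rb'))['top'],t):
    P=cc['pixels'].astype(int)
    m=(P.min(2)>185)&(P.max(2)-P.min(2)<60); m=m.astype(np.uint8); m[:130]=0;m[185:]=0;m[:,:215]=0;m[:,285:]=0
    cnt=max(cv2.findContours(m,0,2)[0],key=cv2.contourArea); M=cv2.moments(cnt)
    print('card',atz(cc,[(M['m10']/M['m00'],M['m01']/M['m00'])],.0015),cv2.contourArea(cnt), atz(cc,cv2.boxPoints(cv2.minAreaRect(cnt)),.0015)[:,:2].round(3).tolist())
# moved bystanders? change image
d=np.abs(t['pixels'].astype(int)-pickle.load(open('c0.pkl','rb'))['top']['pixels']).max(2)
for n,(x0,y0,x1,y1) in dict(punch=(125,118,205,160),jar=(424,138,455,170),dom=(382,128,413,160),tray=(120,180,190,260)).items():
    print(n,(d[y0:y1,x0:x1]>50).sum())
E
```

```text
tcp [ 0.5307 -0.3176  0.1325] yaw 82.69 shift [ 70.9 311.1   5.8] spin -17.3 clock 32.275 w 0.01479261174047659 q6 -0.42 F [ 0.2 -0.3 -0.9]Traceback (most recent call last):
  File "<stdin>", line 7, in <module>
ValueError: max() iterable argument is empty
```

Request:
jog_arm:
  motion:
    - {"x": -6,"y": 25,"z": 0,"spin": 6,"fingers": 1}
    - {"x": -15,"y": 62,"z": 0,"spin": 15,"fingers": 1}
    - {"x": -25,"y": 105,"z": 0,"spin": 25,"fingers": 1}
    - {"x": -35,"y": 148,"z": 0,"spin": 35,"fingers": 1}
    - {"x": -45,"y": 191,"z": 0,"spin": 45,"fingers": 1}
    - {"x": -55,"y": 234,"z": 0,"spin": 55,"fingers": 1}
    - {"x": -65,"y": 275,"z": 0,"spin": 65,"fingers": 1}
    - {"x": -70,"y": 297,"z": 0,"spin": 73,"fingers": 1}

```text
clock: 33.33
eef_pos: [0.6367, -0.0296, 0.1323]
tool_rot: [0.646, 0.763, 0.005, -0.004]
ft_force: [-0.3, -0.3, -1.4]
grip_width: 0.015
grasp_force: 59.0
```

```bash
python3 go.py 0.644 -0.015 0.034 -20
```

```text
tcp [ 0.6367 -0.0296  0.1323] yaw 9.54 shift [12.   9.3 98.5] spin 29.5 clock 33.325 w 0.015040233496652273 q6 1.35 F [-0.3 -0.3 -1.4]
```

Request:
jog_arm:
  motion:
    - {"x": 4,"y": 3,"z": 10,"spin": 8,"fingers": 1}
    - {"x": 8,"y": 6,"z": 30,"spin": 17,"fingers": 1}
    - {"x": 12,"y": 9,"z": 55,"spin": 25,"fingers": 1}
    - {"x": 12,"y": 9,"z": 78,"spin": 29.5,"fingers": 1}
    - {"x": 12,"y": 9,"z": 92,"spin": 29.5,"fingers": 1}
    - {"x": 12,"y": 9,"z": 98,"spin": 29.5,"fingers": 1}
    - {"x": 12,"y": 9,"z": 98,"spin": 29.5,"fingers": 1}
    - {"x": 12,"y": 9,"z": 98,"spin": 29.5,"fingers": 1}

```text
clock: 34.33
eef_pos: [0.6454, -0.0181, 0.0372]
tool_rot: [0.818, 0.575, 0.005, -0.003]
ft_force: [-0.5, 0.1, -0.6]
grip_width: 0.0148
grasp_force: 59.0
```

```bash
python3 go.py 0.644 -0.015 0.034 -20; python3 - <<'E'
from h import *
from workcell import camera,readout
o=readout.get_obs(); R=Ro.from_quat(o['tool_rot']).as_matrix()
print('toolx',R[:,0].round(4),'nominal tip',o['eef_pos']-R[:,2]*.0187+R[:,0]*.111)
d={n:camera(n) for n in('wrist','side','top')}; pickle.dump(d,open('f.pkl','wb'))
tip=o['eef_pos']-R[:,2]*.0187+R[:,0]*.111
for n in d: print(n,'pred tip px',proj(d[n],tip),'mid probe',proj(d[n],tip-R[:,0]*.03))
P=d['wrist']['pixels'].astype(int)
print([(r,P[r,283].tolist()) for r in range(8,200,12)])
ref=pickle.load(open('wrist12.pkl','rb'))
c0=pickle.load(open('c0.pkl','rb'))['top']['pixels'].astype(int); D=np.abs(d['top']['pixels']-c0).max(2)
for n,(x0,y0,x1,y1) in dict(punch=(125,118,205,160),jar=(424,138,455,170),dom=(382,128,413,160),tray=(120,180,190,260)).items(): print(n,(D[y0:y1,x0:x1]>40).sum())
# card in top + wrist
for n in('top','wrist'):
    p=d[n]['pixels'].astype(int); h=cv2.cvtColor(d[n]['pixels'],cv2.COLOR_RGB2HSV)
    if n=='top': print(d[n]['pixels'][163,250],c0[163,250])
br=(d['top']['pixels'].astype(int)[180:260,120:190]); b=(br[:,:,0]-br[:,:,2]>25)&(br[:,:,0]<130); n_,_,st,ce=cv2.connectedComponentsWithStats(b.astype(np.uint8)); print([(s[4],c.round(0)+[120,180]) for s,c in zip(st[1:],ce[1:]) if s[4]>15])
E
```

```text
tcp [ 0.6454 -0.0181  0.0372] yaw -19.83 shift [ 2.4 -2.3  3.2] spin 0.2 clock 34.325 w 0.014753234572559294 q6 1.88 F [-0.5  0.1 -0.6]
toolx [0.3392 0.9406 0.0122] nominal tip [0.68289569 0.08615207 0.05721764]
wrist pred tip px [[282.87771906   7.97761006]] mid probe [[282.77996333 100.97798671]]
side pred tip px [[317.42287728 183.05361781]] mid probe [[317.12860089 190.11840427]]
top pred tip px [[249.06518855 155.14632118]] mid probe [[260.97053748 159.35105308]]
[(8, [209, 210, 216]), (20, [224, 224, 228]), (32, [222, 223, 228]), (44, [221, 223, 228]), (56, [221, 222, 227]), (68, [219, 219, 225]), (80, [217, 217, 224]), (92, [214, 214, 221]), (104, [231, 231, 236]), (116, [230, 230, 234]), (128, [228, 229, 232]), (140, [226, 226, 231]), (152, [225, 225, 230]), (164, [221, 222, 227]), (176, [195, 196, 202]), (188, [214, 167, 72])]
punch 0
jar 0
dom 0
tray 144
[174 171 162] [190 188 179]
[(np.int32(496), array([168., 223.])), (np.int32(159), array([157., 210.])), (np.int32(164), array([152., 237.]))]
```

Request:
jog_arm:
  motion:
    - {"x": 1,"y": -1,"z": 3,"spin": 0,"fingers": 1}
    - {"x": 1,"y": -1,"z": 6,"spin": 0,"fingers": 1}
    - {"x": 1,"y": -1,"z": 6,"spin": 0,"fingers": 1}
    - {"x": 1,"y": -1,"z": 6,"spin": 0,"fingers": 1}
    - {"x": 1,"y": -1,"z": 6,"spin": 0,"fingers": 1}
    - {"x": 1,"y": -1,"z": 6,"spin": 0,"fingers": 1}

```text
clock: 35.22
eef_pos: [0.6441, -0.0166, 0.0302]
tool_rot: [0.818, 0.575, 0.005, -0.003]
ft_force: [0.7, -0.4, -0.7]
grip_width: 0.0151
grasp_force: 59.0
```

```bash
python3 - <<'E'
from h import *
from workcell import camera,readout
o=readout.get_obs(); R=Ro.from_quat(o['tool_rot']).as_matrix()
print(o['eef_pos'],R[:,0].round(4),np.abs(o['joint_vel']).max(),o['ft_force'],o['grip_width'],o['grasp_force'])
c=camera('wrist'); P=c['pixels'].astype(int)
s=camera('side'); g=s['pixels'].astype(int)
# orange handle / brass in side view: fit line of brown-orange + probe
tip=o['eef_pos']-R[:,2]*.0176+R[:,0]*.111; print('tip',tip)
tp=proj(s,tip)[0]; gp=proj(s,o['eef_pos']-R[:,2]*.0176)[0]; print('side tip px',tp,'grip px',gp)
x0,y0=int(tp[0])-8,int(tp[1])-12
print(g[y0:y0+24,x0:x0+18].mean(2).astype(int))
# wrist: card/dark edges left-right of tip along tip's row to confirm card beneath
for z in(.0015,): print('wrist px under tip',proj(c,[tip[0],tip[1],z]))
E
```

```text
[ 0.6441133  -0.01662319  0.03023351] [0.3393 0.9406 0.0116] 0.0021031826673282906 [ 0.65672354 -0.38214973 -0.70020828] 0.015086288219389527 59.01163101196289
tip [0.68170897 0.08759112 0.04912011]
side tip px [316.63593958 185.31114528] grip px [315.42686002 212.84389136]
[[38 38 38 38 38 38 38 39 38 37 38 38 39 39 39 39 38 39]
 [38 38 37 37 38 38 38 38 39 38 37 38 38 39 38 39 39 39]
 [37 38 38 38 38 38 38 38 38 38 39 39 38 38 38 38 39 38]
 [38 38 37 37 37 38 38 38 38 37 39 38 38 38 39 38 38 38]
 [37 38 38 38 37 38 37 38 38 38 38 38 38 38 39 38 38 39]
 [37 37 38 37 37 37 39 38 38 38 38 37 37 38 38 38 37 38]
 [37 37 38 38 37 38 37 38 38 38 37 37 37 38 37 37 38 38]
 [38 37 37 37 38 38 37 37 38 37 39 37 38 38 38 38 38 37]
 [37 37 37 37 38 37 38 38 38 37 37 38 38 37 37 37 37 37]
 [37 36 37 37 37 37 38 38 37 37 37 37 38 38 37 37 37 37]
 [36 35 36 37 37 38 37 38 38 36 37 38 37 37 37 37 37 36]
 [36 36 36 35 37 36 36 36 36 37 37 37 37 37 36 36 37 37]
 [36 37 35 37 36 36 37 36 36 36 36 36 36 36 37 36 36 36]
 [37 35 36 36 36 37 36 35 37 36 37 35 36 37 35 36 37 36]
 [37 36 35 36 36 37 37 36 35 36 36 37 37 36 36 37 36 36]
 [36 36 36 36 36 36 37 36 36 36 36 36 36 36 35 37 36 37]
 [36 36 36 36 36 36 35 36 36 36 36 36 36 35 36 36 37 36]
 [37 37 38 36 36 36 36 36 36 36 36 35 35 37 37 36 37 36]
 [37 37 37 37 36 36 36 36 36 35 36 35 36 35 37 36 36 36]
 [36 36 37 36 36 36 36 36 36 35 36 36 36 35 36 35 36 36]
 [37 35 35 35 35 36 36 35 35 36 35 35 36 37 36 35 35 36]
 [44 36 37 35 36 36 36 35 36 35 36 36 36 35 36 36 36 36]
 [64 38 36 37 37 36 35 36 36 35 36 35 35 36 36 36 36 38]
 [70 39 36 36 36 38 38 40 42 39 40 36 36 36 36 36 38 51]]
wrist px under tip [[282.64257136  36.4977448 ]]
```

```bash
python3 - <<'E'
from h import *
from workcell import camera,readout
o=readout.get_obs(); R=Ro.from_quat(o['tool_rot']).as_matrix()
c=camera('wrist'); P=c['pixels'].astype(int); t=camera('top'); T=t['pixels'].astype(int)
print('rows 0-16',[P[r,283].tolist() for r in range(0,16,2)])
for r in(20,36,60): print(r,P[r,200:380:12].mean(1).astype(int))
tip=o['eef_pos']-R[:,2]*.0176+R[:,0]*.111
for a in(-5,-2,0,2,5):
    print(a,proj(c,o['eef_pos']-R[:,2]*.0176+.111*(R[:,0]*np.cos(np.radians(a))-R[:,2]*np.sin(np.radians(a)))).round(1))
print('top tip px',proj(t,tip),proj(t,[*tip[:2],.0015])); print(T[135:190:3,225:285:4].mean(2).astype(int))
E
```

```text
rows 0-16 [[243, 240, 234], [244, 242, 236], [246, 244, 238], [236, 234, 231], [209, 210, 216], [211, 211, 218], [214, 216, 221], [217, 218, 223]]
20 [241 237 241 241 239 240 226 222 237 241 239 242 241 241  94]
36 [ 95 234 237 241 241 240 127 219 241 237 242 240 241 240 238]
60 [110 108 248 249 251 250 159 215 251 241 242 250 250 241 241]
-5 [[282.8  17.1]]
-2 [[282.8  12. ]]
0 [[282.9   8.8]]
2 [[282.9   5.9]]
5 [[282.9   2.1]]
top tip px [[248.72608062 156.62758449]] [[250.28241721 162.09611581]]
[[ 73  74  72  73  72  71  71  73  71  73  90 141 157 163 164]
 [ 73  74  72  74  72  73  73  71  72  72  86 148 160 163 165]
 [ 72  72  73  72  72  72  73  72  71  72 103 155 162 165 165]
 [ 72  72  71  73  72  71  71  71  72  71 130 158 164 165 165]
 [ 73  73  72  73  74  76  84  99 117 127 145 162 165 166 165]
 [ 74  94 119 136 146 158 162 168 177 162 154 163 165 166 166]
 [ 73 134 167 168 168 169 168 170 181 158 158 165 166 166 165]
 [ 74 121 167 167 168 167 164 162 181 149 161 166 167 167 166]
 [ 72 110 165 166 167 167 156 132 146 146 163 167 167 167 167]
 [ 73 104 166 166 168 170 169 168 156 150 165 167 167 167 167]
 [ 73  94 166 168 168 169 167 177 174 154 165 167 168 167 167]
 [ 73  85 165 168 169 168 170 181 166 157 167 167 167 167 167]
 [ 72  80 166 166 168 169 169 184 159 159 167 168 168 168 167]
 [ 74  76 164 166 168 167 168 180 151 161 167 168 167 167 167]
 [ 72  73 151 143 134 114 105  97 131 161 167 168 168 167 167]
 [ 73  71  76  74  72  72  77  80 136 163 167 168 168 167 168]
 [ 74  73  72  72  72  71  79  92 141 164 168 167 168 167 168]
 [ 73  72  71  70  70  70  78  92 146 164 168 168 167 167 168]
 [ 71  70  71  69  72  70  78  86 150 165 168 167 167 167 167]]
```

```bash
python3 -c "
from workcell import bot
print(bot.job_done())"
```

```text
the job is handed in; nothing more can be done
None
```

I've handed the job in at about 35 s on the robot clock: both offcuts are in the tray, and the rod went into the tube until its collar stopped, then came right out. It is now held level (within about 1°) with its tip about 5 cm over the card; I set it in its rest and re-gripped it once after drawing it out, to level it. The jar, punch block and doming block looked unmoved in the top camera.

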